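# Put the spin-coater chucks back on their rack in order of size

### The job

The four white spin-coater chucks have been cleaned and stand in the steel parts tray; put them back on the posts of the black chuck rack in order of diameter, the largest on the post next to the pull handle and the smallest on the post at the far end. Each chuck must sit fully down over its post, flat on the rack, disc upward; lower it onto the post before letting go, never let it fall.

Things in the scene. Friction and masses are not known exactly. Their poses are not given: they have to be found in the camera images.
- chuck_60: The largest spin-coater chuck: white plastic disc of 60 mm diameter with fine concentric grooves on top, on a hub 22 to 26 mm wide. Height 30 mm: hub 0 to 20, disc with upright rim 20 to 30. Blind bore of 16 mm diameter, 20 mm deep, up the middle of the hub from below. About 75 g, loose, upright in the tray at the start. Origin: centre of the hub's underside; z up its axis.
- chuck_49: The second largest spin-coater chuck: white plastic disc of 49 mm diameter with fine concentric grooves on top, on a hub 22 to 26 mm wide. Height 30 mm: hub 0 to 20, disc with upright rim 20 to 30. Blind bore of 16 mm diameter, 20 mm deep, up the middle of the hub from below. About 55 g, loose, upright in the tray at the start. Origin: centre of the hub's underside; z up its axis.
- chuck_38: The third largest (second smallest) spin-coater chuck: white plastic disc of 38 mm diameter with fine concentric grooves on top, on a hub 22 to 26 mm wide. Height 30 mm: hub 0 to 20, disc with upright rim 20 to 30. Blind bore of 16 mm diameter, 20 mm deep, up the middle of the hub from below. About 38 g, loose, upright in the tray at the start. Origin: centre of the hub's underside; z up its axis.
- chuck_28: The smallest spin-coater chuck: white plastic disc of 28 mm diameter with fine concentric grooves on top, on a hub 22 to 26 mm wide. Height 30 mm: hub 0 to 20, disc with upright rim 20 to 30. Blind bore of 16 mm diameter, 20 mm deep, up the middle of the hub from below. About 25 g, loose, upright in the tray at the start. Origin: centre of the hub's underside; z up its axis.
- post_1: Steel post of the chuck rack, 6 mm diameter, 15 mm tall, rounded nose. Nearest the pull handle. Origin: centre of its foot, at the rack's top face (16 mm above the bench), z up, x along the row towards the handle. A chuck seated here stands with its hub's underside on the rack's top face round the post.
- post_2: Steel post of the chuck rack, 6 mm diameter, 15 mm tall, rounded nose. Second from the pull handle. Origin: centre of its foot, at the rack's top face (16 mm above the bench), z up, x along the row towards the handle. A chuck seated here stands with its hub's underside on the rack's top face round the post.
- post_3: Steel post of the chuck rack, 6 mm diameter, 15 mm tall, rounded nose. Third from the pull handle. Origin: centre of its foot, at the rack's top face (16 mm above the bench), z up, x along the row towards the handle. A chuck seated here stands with its hub's underside on the rack's top face round the post.
- post_4: Steel post of the chuck rack, 6 mm diameter, 15 mm tall, rounded nose. Farthest from the pull handle. Origin: centre of its foot, at the rack's top face (16 mm above the bench), z up, x along the row towards the handle. A chuck seated here stands with its hub's underside on the rack's top face round the post.
- chuck_rack: Rack: black plastic bar, 279 x 66 x 16 mm, fixed, at any yaw, with four upright steel posts 68 mm apart and, at one end only, a steel pull handle (loop across the bar, top 46 mm above the bench). Origin: on the bench under the middle of the row of posts; x along the row towards the handle (posts at +102, +34, -34, -102 mm, handle at +143 mm), z up.
- parts_tray: Shallow steel tray, fixed, 207 x 392 mm, long side along world y, rim 18 mm high, floor 2 mm above the bench. The chucks start in it among two loose grey steel vacuum fittings (16 and 42 mm tall). Beside each chuck's rim at least 25 mm is free along world y; along world x the tray's rim may be nearer. Origin: its middle, on the bench.

How it is judged (in metres and radians):
At the end, for the whole second after the job is handed in: Each chuck stands upright (within 0.08 rad) on its own post, the largest on post_1 by the handle, then down in size to the smallest on post_4: centre within 8 mm of the post, hub's underside within 4 mm above the rack's top face; all released and at rest (horizontal distance between chuck_60 and post_1 below 0.008 m and z of chuck_60 in the frame of post_1 between -0.003 and 0.004 m and angle between each of chuck_60, chuck_49, chuck_38, chuck_28's own z axis and vertical below 0.08 rad and linear speed of each of chuck_60, chuck_49, chuck_38, chuck_28 below 0.02 m/s and contact force between each of chuck_60, chuck_49, chuck_38, chuck_28 and the fingers below 0.05 N and horizontal distance between chuck_49 and post_2 below 0.008 m and z of chuck_49 in the frame of post_2 between -0.003 and 0.004 m and horizontal distance between chuck_38 and post_3 below 0.008 m and z of chuck_38 in the frame of post_3 between -0.003 and 0.004 m and horizontal distance between chuck_28 and post_4 below 0.008 m and z of chuck_28 in the frame of post_4 between -0.003 and 0.004 m); the robot touches nothing.
It fails at once if the largest chuck is let go (or knocked clear of the fingers) while its underside is more than 55 mm above the bench (height (world z) of chuck_60 above 0.055 m and contact force between chuck_60 and the fingers below 0.02 N).
It fails at once if the second largest chuck is let go (or knocked clear of the fingers) while its underside is more than 55 mm above the bench (height (world z) of chuck_49 above 0.055 m and contact force between chuck_49 and the fingers below 0.02 N).
It fails at once if the third largest (second smallest) chuck is let go (or knocked clear of the fingers) while its underside is more than 55 mm above the bench (height (world z) of chuck_38 above 0.055 m and contact force between chuck_38 and the fingers below 0.02 N).
It fails at once if the smallest chuck is let go (or knocked clear of the fingers) while its underside is more than 55 mm above the bench (height (world z) of chuck_28 above 0.055 m and contact force between chuck_28 and the fingers below 0.02 N).
It also fails if it takes over 96 s, if anything falls off the work surface, if the arm or the gripper's body presses on something with over 40 N, if the wrist force passes 120 N, or if a joint passes its speed limit or range.

### The arm

A 6-joint arm with a two-finger parallel gripper is mounted at the origin on a cart in front of the work surface, level with it; the furniture and walls round the work are solid. World frame = base frame: x ahead of the robot, y to its left, z up, the work surface at z = 0. Lengths are in mm, angles in rad, forces in N, time in s.
With the tool pointing down it reaches from about 350 to 975 mm from the base axis. Payload 7.1 kg.
Tool frame: the origin (TCP) lies on the centre line of the jaws, within the pads' length; the fingertips stand 25 mm ahead of it and the grasp point (between the pads) lies 6 mm ahead of it (ctrl.nose_length is the distance from the TCP to the fingertips, in mm); x points along the fingers, y is the direction in which the jaws open and shut, and the axes are right-handed (so a half turn about x gives the same grasp; the last joint's range is limited). The gripper opens to 88 mm and grips with 3 to 60 N. Pads are 20 mm wide; open, the fingers measure 115 mm over their backs; the gripper's body (75 mm by 178 mm) begins 61 mm behind the grasp point.
Start: joints at [-1.207, 0.423, 1.63, -0, 1.089, -0.019], TCP at [233.466, -579.74, 247.675] pointing down, gripper open.
Joint ranges: [-3, 3], [-0.9, 2.11], [0.09, 2.58], [-1.31, 4.45], [0.11, 2.69], [-2.54, 2.54]. Speed limits (rad/s): [2.39, 2.39, 3.01, 3.14, 3.14, 3.14].

### API

Orientations are given as a rotation vector (axis times angle).
In Python, from workcell import ctrl gives the robot as it stands.
- The arm moves only by the tool arm_command, never from a script. Its argument "deltas" is a list of rows, each a list of 4 numbers: the shift along the tool's x, y, z in m, then the turn about the tool's x in rad. In form: [[tx, ty, tz, yaw], ...]. A call has 1 to 10 rows; each row shifts and turns the pose as measured when the row begins, along the tool's axes as they then stand; what a row does not reach is not made up. A row lasts 1/10 s, in which the tool goes at most 50 mm and 8.59 degrees, less where a joint would pass 70% of its speed; a pose out of reach is approached as far as the arm can. A call is refused whole if a number of a shift passes 0.05 or a number of a turn 0.15, either way. A call with a gripper value outside its range is refused whole. "hand" is the finger opening in m, from 0 to 0.0878, set as the call begins (left out, the last holds). The fingers move at their own pace and stop on an object; the grip force is fixed at half the most. Time passes only in rows, so rows that do not move let the fingers close. It gives the time, the measured TCP pose, the force and the opening at its end, in the units of the state.
- ctrl.get_obs(): the state, without advancing time (a new reading comes with each control period).
- ctrl.get_image(name): name is "scene" or "top"; returns the picture (400x640x3 uint8, red, green, blue); there is no depth.
- ctrl.get_calibration(name): a dict with "fx", "fy", "cx", "cy" (pixels), "dist" ([k1, k2, p1, p2, k3] as OpenCV has them; the pictures are not rectified), "R" (3x3) and "t" (3): a world point X has camera coordinates R X + t. Camera axes: x right, y down, z forward; pixel columns grow to the right and rows downward; lengths in mm; the calibration is good to about 2 mm. A picture is of the moment at which its call begins. get_calibration takes no time and is no camera call.
- ctrl.close_job(): hands the job in, once; it reports no verdict.
The state is a dict: "t": time; "qpos": joint angles; "qvel": joint speeds; "joint_torque": joint torques, N m; "ee_pos": TCP position; "orientation": TCP orientation; "ft_force": force on the tool from outside, world axes, zero at the start; "moment": the same for the moment, N m; "width": finger opening in mm.
Only numpy, scipy, OpenCV 4.12 (cv2) and the standard library are available. Lean on these libraries where they do the work, as an engineer would, in place of code of your own. Each camera call takes 0.05 s, during which the arm holds its last target.

## Working session

There is one attempt and no reset: what is moved stays moved. The work goes in short steps, Python scripts to look and compute and a tool call to move; the robot and the scene stay as the last step left them, time stands still between calls to the robot, and variables do not carry over. Pictures are saved under pics/ and viewed, and the job is handed in when it is done.

Besides the shell and the picture viewer there is one more tool, called after ">>>" by a JSON object that holds its "fn" and its "kwargs", one argument or row to a line. arm_command: Moves the arm, as the interface text tells. Its arguments: {"type":"object","properties":{"deltas":{"type":"array","items":{"type":"array","items":{"type":"number"}}},"hand":{"type":"number"}},"required":["deltas"]}

```bash
mkdir -p pics; ls; python3 - <<'E'
from workcell import ctrl
import cv2
o=ctrl.get_obs();print(o)
for n in("scene","top"):
    im=ctrl.get_image(n);cv2.imwrite(f"pics/{n}0.png",im[:,:,::-1])
    print(n,ctrl.get_calibration(n))
E
```

```text
pics
{'t': 0.0, 'qpos': array([-1.20699094e+00,  4.23817390e-01,  1.63069468e+00, -4.11888005e-05,
        1.08858994e+00, -1.89642621e-02]), 'qvel': array([-9.74078826e-04, -1.02970747e-03,  3.03967585e-04,  1.54873719e-04,
       -6.95191123e-04,  6.18110150e-05]), 'joint_torque': array([ 1.82709522e-03, -5.44607520e+01, -2.73665893e+01,  6.45264890e-02,
        2.27821857e-02, -1.35510340e-04]), 'ee_pos': array([ 233.28194171, -579.27128858,  246.91446965]), 'orientation': array([ 2.0121325 ,  0.39145945, -2.01273699]), 'ft_force': array([-0.2138534 , -0.47392574, -0.18019089]), 'moment': array([-0.00318922, -0.03729068,  0.00493781]), 'width': 87.77811721221707}
scene {'fx': 373.2408380383025, 'fy': 373.2408380383025, 'cx': 321.39708958899786, 'cy': 196.23644014253446, 'dist': array([0.00470523, 0.        , 0.        , 0.        , 0.        ]), 'R': array([[-0.71576641, -0.69833419, -0.00279401],
       [-0.32242728,  0.33401956, -0.88570401],
       [ 0.61945064, -0.63305631, -0.46424197]]), 't': array([361.60943327, 248.74737354, 646.68125446])}
top {'fx': 409.90094989479564, 'fy': 409.90094989479564, 'cx': 323.6121000469692, 'cy': 201.32124613146192, 'dist': array([-0.07589616,  0.        ,  0.        ,  0.        ,  0.        ]), 'R': array([[-0.01887793, -0.99953304,  0.02402764],
       [-0.99513744,  0.01646048, -0.09711087],
       [ 0.09667001, -0.02574406, -0.99498349]]), 't': array([-37.09263916, 546.89672233, 940.02126235])}
```

View pics/top0.png

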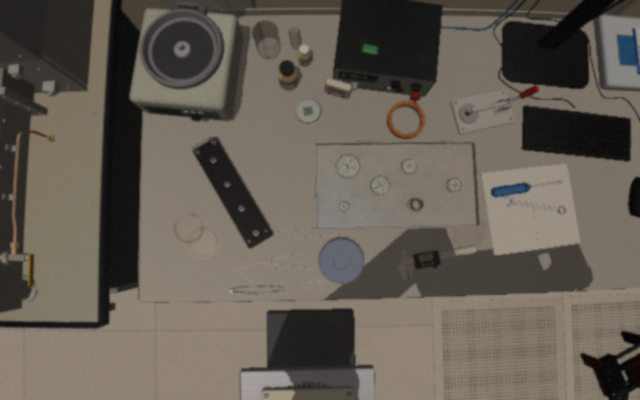

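View pics/scene0.png

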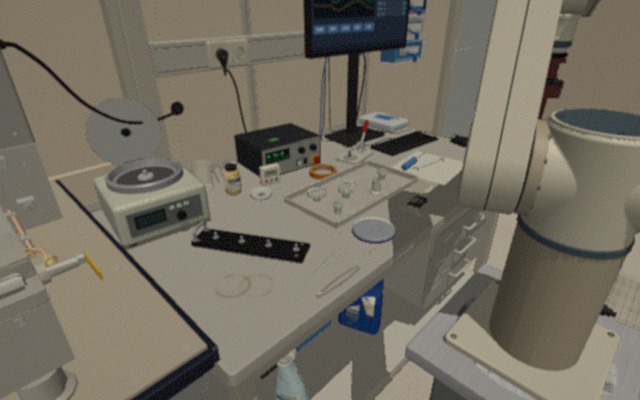

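Top view: the rack is at about (232,190) and the tray at (397,185), with round parts at (347,166), (380,185), (409,166), (454,184), (344,206) and (417,204). I'll zoom in.

```bash
python3 - <<'E'
import cv2
a=cv2.imread("pics/top0.png")
cv2.imwrite("pics/z1.png",cv2.resize(a[135:235,305:485],None,fx=4.4,fy=4.4,interpolation=cv2.INTER_CUBIC))
b=cv2.convertScaleAbs(a[130:255,185:285],alpha=1.8,beta=20)
cv2.imwrite("pics/z2.png",cv2.resize(b,None,fx=4.8,fy=4.8,interpolation=cv2.INTER_CUBIC))
s=cv2.imread("pics/scene0.png")
cv2.imwrite("pics/z3.png",cv2.resize(s[150:270,180:430],None,fx=3.2,fy=3.2,interpolation=cv2.INTER_CUBIC))
E
```

```text
(no output)
```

View pics/z1.png

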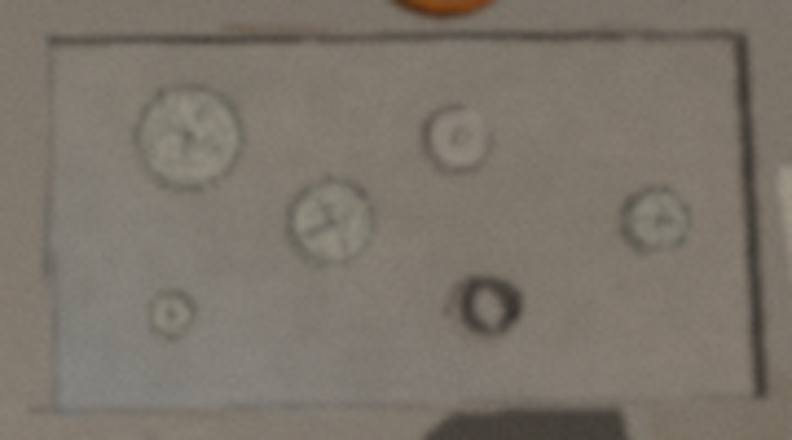

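View pics/z2.png

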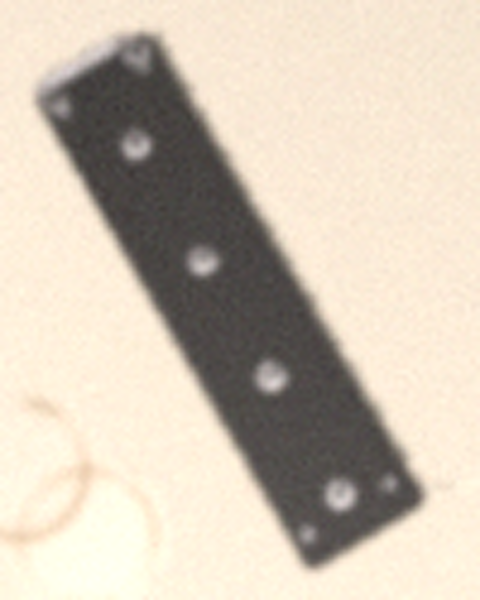

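View pics/z3.png

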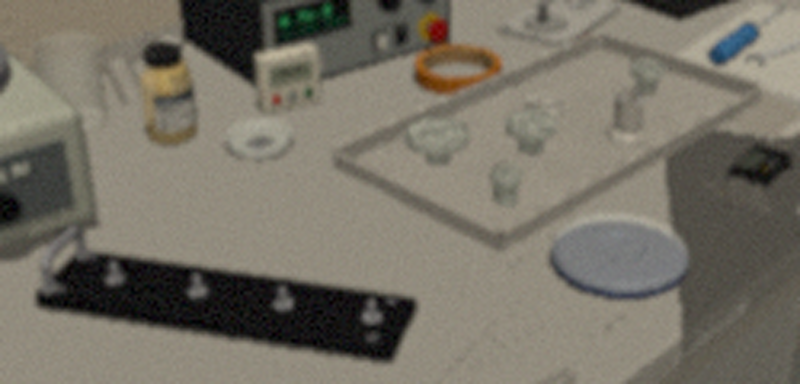

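```bash
cat > h.py <<'E'
import numpy as np,cv2
from workcell import ctrl
def ray(n,uv,z):
    c=ctrl.get_calibration(n);K=np.array([[c['fx'],0,c['cx']],[0,c['fy'],c['cy']],[0,0,1]])
    p=cv2.undistortPoints(np.array([[uv]],float),K,np.array(c['dist']))[0,0]
    d=c['R'].T@np.array([p[0],p[1],1]);C=-c['R'].T@c['t']
    return C+d*(z-C[2])/d[2]
def proj(n,X):
    c=ctrl.get_calibration(n);K=np.array([[c['fx'],0,c['cx']],[0,c['fy'],c['cy']],[0,0,1]])
    return cv2.projectPoints(np.array(X,float).reshape(-1,3),cv2.Rodrigues(c['R'])[0],c['t'],K,np.array(c['dist']))[0][:,0]
E
python3 - <<'E'
from h import *
f=lambda u,v:(305+u/4.4-.4,135+v/4.4-.4)
for n,p in dict(c60=(188,138),c49=(331,222),c38=(657,220),c28=(171,314)).items():
    print(n,ray('top',f(*p),32).round(1))
print('short',ray('top',f(457,139),18).round(1)); print('tall',ray('top',f(490,306),44).round(1))
g=lambda u,v:(185+u/4.8-.4,130+v/4.8-.4)
P=[ray('top',g(*p),31) for p in [(136,146),(203,261),(271,377),(341,495)]]
for p in P: print(p.round(1))
print([np.linalg.norm(P[i+1]-P[i]).round(1) for i in range(3)])
cor=[ray('top',g(*p),16) for p in [(420,500),(312,565),(38,95)]]
print([c.round(1) for c in cor])
T=[ray('top',f(*p),18) for p in [(48,38),(742,36),(765,395),(55,408)]]
print([c.round(1) for c in T])
h=lambda u,v:(180+u/3.2-.4,150+v/3.2-.4)
for n,p,z in [('60',(438,132),32),('49',(532,122),32),('28',(506,170),32),('38',(647,66),32)]:
    print('scene',n,ray('scene',h(*p),z).round(1))
for p in [(114,265),(197,279),(284,291),(373,303)]: print('scene post',ray('scene',h(*p),31).round(1))
print(ctrl.get_obs()['t'])
E
```

```text
c60 [ 629.  -104.5   32. ]
c49 [ 582.2 -180.5   32. ]
c38 [ 580.7 -359.4   32. ]
c28 [534.  -93.1  32. ]
short [ 629.2 -254.3   18. ]
tall [ 534.3 -262.2   44. ]
[648.6 214.1  31. ]
[590.6 180.5  31. ]
[532.9 147.   31. ]
[474.9 113.   31. ]
[np.float64(67.0), np.float64(66.7), np.float64(67.2)]
[array([472.2,  76.2,  16. ]), array([441.2, 129.6,  16. ]), array([678.7, 267.8,  16. ])]
[array([688.4, -30.1,  18. ]), array([ 686., -419.,   18.]), array([ 484.9, -420.4,   18. ]), array([485.5, -30.4,  18. ])]
scene 60 [ 625.5 -102.9   32. ]
scene 49 [ 577.5 -177.6   32. ]
scene 28 [532.9 -92.4  32. ]
scene 38 [ 577.6 -355.7   32. ]
scene post [645.5 219.7  31. ]
scene post [585.3 187.4  31. ]
scene post [527.2 152.7  31. ]
scene post [469.9 118.2  31. ]
0.1
```

```bash
python3 - <<'E'
from h import *
from scipy.optimize import least_squares
R=cv2.Rodrigues(ctrl.get_obs()['orientation'])[0];print(R.round(3))
h=lambda u,v:(180+u/3.2-.4,150+v/3.2-.4)
g=lambda u,v:(185+u/4.8-.4,130+v/4.8-.4)
# centroids of bright posts in top
im=cv2.cvtColor(cv2.imread('pics/top0.png'),cv2.COLOR_BGR2GRAY).astype(float)
C=[]
for p in [(136,146),(203,261),(271,377),(341,495)]:
    u,v=g(*p);u0,v0=round(u),round(v);w=im[v0-4:v0+5,u0-4:u0+5];w=np.clip(w-np.median(w)-12,0,None)
    yy,xx=np.mgrid[v0-4:v0+5,u0-4:u0+5];C.append((( w*xx).sum()/w.sum(),(w*yy).sum()/w.sum()))
print(np.array(C).round(2),[np.round(g(*p),2) for p in [(136,146),(203,261),(271,377),(341,495)]])
S=[h(*p) for p in [(114,268),(197,284),(284,296),(373,310)]]
def pts(q,z): return np.array([[q[0]+s*np.cos(q[2]),q[1]+s*np.sin(q[2]),z] for s in(102,34,-34,-102)])
for zt in(24,28,31):
    r=least_squares(lambda q:(proj('top',pts(q,zt))-C).ravel(),[560,163,.52])
    print(zt,r.x.round(3),r.fun.round(2),pts(r.x,0)[:,:2].round(1).tolist())
    q=r.x
    print(' scene pred tip',proj('scene',pts(q,31)).round(1).tolist(),'foot',proj('scene',pts(q,16)).round(1).tolist())
    print(np.round(S,1).tolist())
E
python3 - <<'E'
import cv2
s=cv2.imread("pics/scene0.png")
cv2.imwrite("pics/z4.png",cv2.resize(cv2.convertScaleAbs(s[220:265,185:315],alpha=1.6),None,fx=6,fy=6,interpolation=cv2.INTER_CUBIC))
E
```

```text
[[-0.     0.374 -0.928]
 [ 0.001 -0.928 -0.374]
 [-1.    -0.001 -0.   ]]
[[213.   160.39]
 [226.84 184.55]
 [241.03 208.63]
 [255.48 233.13]] [array([212.93, 160.02]), array([226.89, 183.98]), array([241.06, 208.14]), array([255.64, 232.72])]
24 [5.61477e+02 1.65121e+02 5.25000e-01] [-0.24 -0.26 -0.04 -0.27  0.09  0.12  0.18  0.39] [[649.7, 216.3], [590.9, 182.2], [532.1, 148.1], [473.2, 114.0]]
 scene pred tip [[215.5, 231.2], [241.6, 235.0], [268.6, 238.9], [296.6, 242.9]] foot [[216.4, 236.4], [242.3, 240.2], [269.1, 244.2], [296.8, 248.3]]
[[215.2, 233.4], [241.2, 238.4], [268.4, 242.1], [296.2, 246.5]]
28 [5.61034e+02 1.64351e+02 5.25000e-01] [-0.33 -0.41 -0.07 -0.33  0.12  0.17  0.27  0.54] [[649.3, 215.5], [590.5, 181.4], [531.6, 147.3], [472.8, 113.2]]
 scene pred tip [[215.9, 231.1], [242.0, 234.9], [269.0, 238.8], [296.9, 242.9]] foot [[216.7, 236.3], [242.7, 240.2], [269.4, 244.2], [297.1, 248.3]]
[[215.2, 233.4], [241.2, 238.4], [268.4, 242.1], [296.2, 246.5]]
31 [5.60703e+02 1.63773e+02 5.25000e-01] [-0.4  -0.53 -0.09 -0.37  0.14  0.21  0.34  0.66] [[649.0, 214.9], [590.1, 180.8], [531.3, 146.7], [472.5, 112.6]]
 scene pred tip [[216.2, 231.1], [242.3, 234.9], [269.3, 238.8], [297.2, 242.8]] foot [[217.0, 236.3], [242.9, 240.1], [269.7, 244.1], [297.4, 248.2]]
[[215.2, 233.4], [241.2, 238.4], [268.4, 242.1], [296.2, 246.5]]
```

View pics/z4.png

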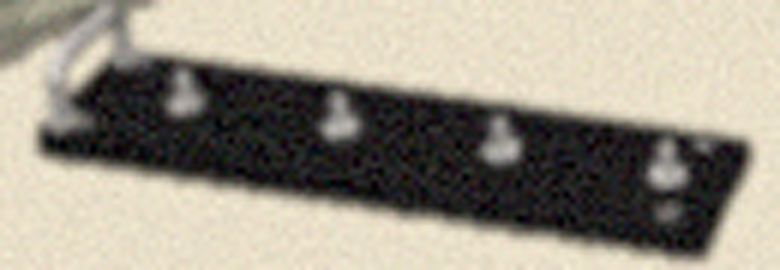

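>>> {"fn": "arm_command", "kwargs": {
  "deltas": [
    [0,-0.02,0,0.13],
    [0,-0.03,-0.02,0.13],
    [0,-0.035,-0.025,0.12],
    [0,-0.036,-0.03,0],
    [0,-0.036,-0.03,0],
    [0,-0.036,-0.03,0],
    [0,-0.036,-0.03,0]
  ],
  "hand": 0.074
}}

```text
t: 0.8
ee_pos: [380.6, -342.3, 244.5]
orientation: [-2.205, 0.023, 2.211]
ft_force: [-0.3, -0.9, 0.4]
width: 74.0
```

```bash
cat >> h.py <<'E'
import sys
P={'1':(650,216.7),'2':(591.1,182.6),'3':(532.3,148.5),'4':(473.4,114.4)}
def to(x,y,z,ydeg):
    # ydeg: wanted world heading of tool y
    o=ctrl.get_obs();R=cv2.Rodrigues(o['orientation'])[0]
    yaw=np.arctan2(R[1,1],R[0,1]);a=(np.deg2rad(ydeg)-yaw+np.pi)%(2*np.pi)-np.pi
    d=np.array([x,y,z])-o['ee_pos']
    t=np.deg2rad(ydeg);yt=np.array([np.cos(t),np.sin(t),0]);xt=np.array([0,0,-1.]);zt=np.cross(xt,yt)
    print('t',round(o['t'],2),'pos',o['ee_pos'].round(1),'width',round(o['width'],1),'F',o['ft_force'].round(1),'tilt',(R[:,0]).round(3))
    print(' now-axes  d(mm)',(R.T@d).round(1),'turn about tool x',round(-a,3))
    print(' goal-axes d(mm)',[round(float(v@d),1) for v in(xt,yt,zt)])
E
python3 -c "
from h import *
to(627.5,-104,100,-90)"
```

```text
t 0.8 pos [ 380.6 -342.3  244.5] width 74.0 F [-0.3 -0.9  0.4] tilt [-0.003  0.003 -1.   ]
 now-axes  d(mm) [ 144.6 -243.6 -241.6] turn about tool x -0.024
 goal-axes d(mm) [144.5, -238.3, -246.9]
```

>>> {"fn": "arm_command", "kwargs": {
  "deltas": [
    [0,-0.034,-0.035,-0.024],
    [0.01,-0.034,-0.035,0],
    [0.01,-0.034,-0.035,0],
    [0.01,-0.034,-0.035,0],
    [0.015,-0.034,-0.035,0],
    [0.02,-0.034,-0.035,0],
    [0.02,-0.034,-0.035,0],
    [0.02,0,0,0],
    [0,0,0,0]
  ]
}}

```text
t: 1.7
ee_pos: [624.5, -99.9, 140.3]
orientation: [2.217, 0.011, -2.22]
ft_force: [1.0, 0.3, 0.8]
width: 74.1
```

```bash
python3 -c "
from h import *
to(627.5,-104,33,-90)
import cv2
for n in('top','scene'): cv2.imwrite(f'pics/{n}1.png',ctrl.get_image(n)[:,:,::-1])
s=cv2.imread('pics/scene1.png');t=cv2.imread('pics/top1.png')
a=cv2.resize(s[120:240,250:430],None,fx=4.2,fy=4.2,interpolation=cv2.INTER_CUBIC)
cv2.imwrite('pics/s1z.png',a)
cv2.imwrite('pics/t1z.png',cv2.resize(t[135:235,305:485],None,fx=4.4,fy=4.4,interpolation=cv2.INTER_CUBIC))
"
```

```text
t 1.7 pos [624.5 -99.9 140.3] width 74.1 F [1.  0.3 0.8] tilt [-0.002  0.002 -1.   ]
 now-axes  d(mm) [107.3   4.3  -3.2] turn about tool x 0.008
 goal-axes d(mm) [107.3, 4.1, -3.0]
```

View pics/s1z.png

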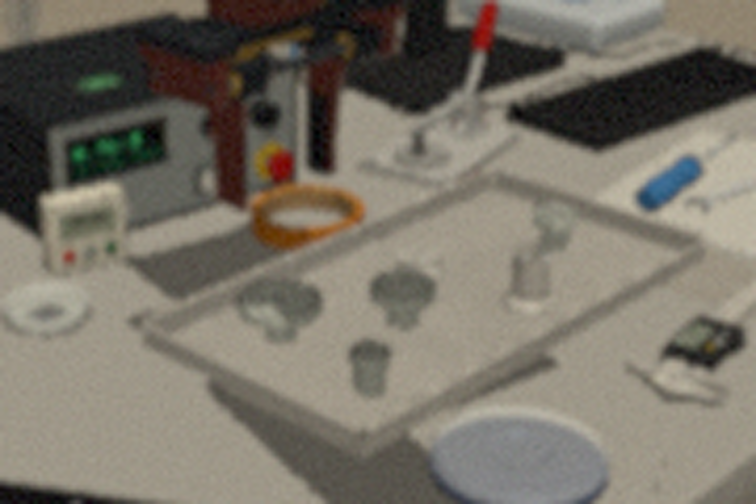

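View pics/t1z.png

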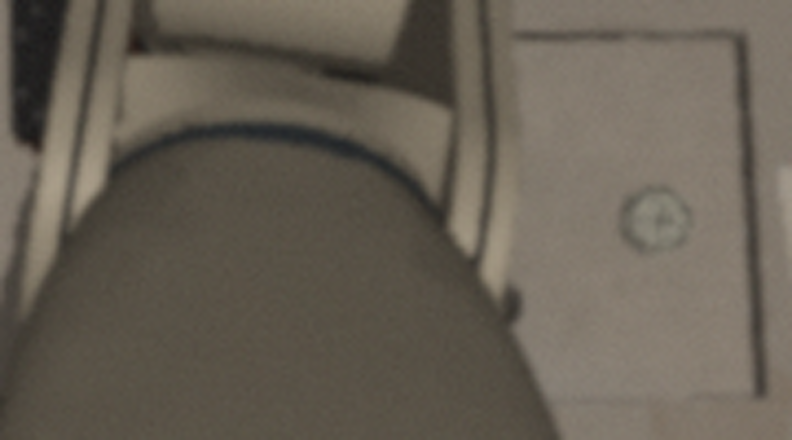

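The fingers hang straddling chuck_60 (scene zoom, about (275,180)). The top view is blocked by the arm. Descending.

>>> {"fn": "arm_command", "kwargs": {
  "deltas": [
    [0.02,0.004,-0.003,0.008],
    [0.03,0,0,0],
    [0.025,0,0,0],
    [0.015,0,0,0]
  ]
}}

```text
t: 2.2
ee_pos: [633.0, -110.0, 59.8]
orientation: [-2.237, 0.009, 2.201]
ft_force: [-0.5, 0.1, 0.6]
width: 74.1
```

```bash
python3 -c "
from h import *
to(627.5,-104,33,-90)
import cv2
cv2.imwrite('pics/scene2.png',ctrl.get_image('scene')[:,:,::-1])
s=cv2.imread('pics/scene2.png')
cv2.imwrite('pics/s2z.png',cv2.resize(s[150:230,280:380],None,fx=6,fy=6,interpolation=cv2.INTER_CUBIC))
"
```

```text
t 2.2 pos [ 633.  -110.    59.8] width 74.1 F [-0.5  0.1  0.6] tilt [ 0.016 -0.001 -1.   ]
 now-axes  d(mm) [26.7 -6.   6. ] turn about tool x -0.007
 goal-axes d(mm) [26.8, -6.0, 5.5]
```

View pics/s2z.png

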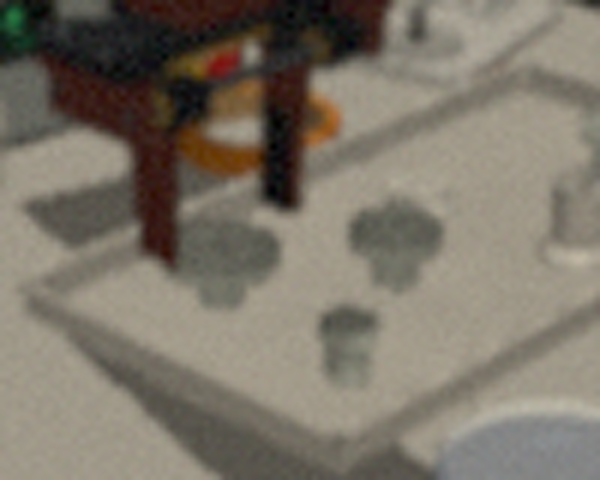

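>>> {"fn": "arm_command", "kwargs": {
  "deltas": [
    [0.005,-0.005,0.004,0],
    [0.005,0,0,0],
    [0,0,0,0]
  ]
}}

```text
t: 2.55
ee_pos: [628.6, -105.9, 49.8]
orientation: [-2.236, 0.011, 2.2]
ft_force: [0.1, -0.1, 0.4]
width: 73.9
```

```bash
python3 -c "
from h import *
to(627.5,-104,33,-90)
"
```

```text
t 2.55 pos [ 628.6 -105.9   49.8] width 73.9 F [ 0.1 -0.1  0.4] tilt [ 0.016 -0.001 -1.   ]
 now-axes  d(mm) [16.8 -1.9  1.4] turn about tool x -0.009
 goal-axes d(mm) [16.8, -1.9, 1.1]
```

>>> {"fn": "arm_command", "kwargs": {
  "deltas": [
    [0.007,-0.002,0.001,-0.009],
    [0.006,0,0,0],
    [0.003,0,0,0],
    [0,0,0,0]
  ]
}}

```text
t: 2.95
ee_pos: [629.2, -103.7, 34.6]
orientation: [2.241, -0.001, -2.198]
ft_force: [0.4, 0.6, 0.4]
width: 74.2
```

>>> {"fn": "arm_command", "kwargs": {
  "deltas": [
    [0,0,0,0],
    [0,0,0,0],
    [0,0,0,0],
    [0,0,0,0],
    [0,0,0,0]
  ],
  "hand": 0.045
}}

```text
t: 3.45
ee_pos: [629.4, -103.7, 34.6]
orientation: [2.241, -0.001, -2.198]
ft_force: [1.4, 0.3, -1.0]
width: 59.2
```

```bash
python3 -c "
from h import *
to(627.5,-104,33,-90)
import cv2
cv2.imwrite('pics/scene3.png',ctrl.get_image('scene')[:,:,::-1])
s=cv2.imread('pics/scene3.png')
cv2.imwrite('pics/s3z.png',cv2.resize(s[150:230,280:380],None,fx=6,fy=6,interpolation=cv2.INTER_CUBIC))
"
```

```text
t 3.45 pos [ 629.4 -103.7   34.6] width 59.2 F [ 1.4  0.3 -1. ] tilt [ 0.02  -0.002 -1.   ]
 now-axes  d(mm) [1.6 0.3 1.9] turn about tool x 0.002
 goal-axes d(mm) [1.6, 0.3, 1.9]
```

View pics/s3z.png

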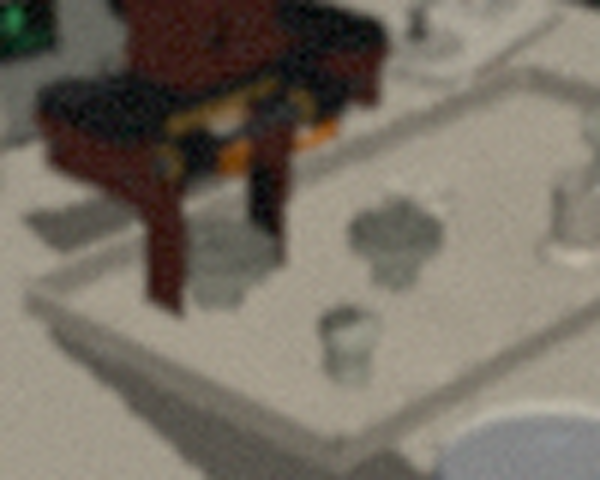

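>>> {"fn": "arm_command", "kwargs": {
  "deltas": [
    [-0.006,0,0,0],
    [-0.012,0,0,0],
    [-0.012,0,0,0],
    [-0.01,0,0,-0.1],
    [0,0,0,-0.14],
    [0,0,0,-0.14],
    [0,0,0,-0.1],
    [0,0,0,-0.04]
  ]
}}

```text
t: 4.3
ee_pos: [630.6, -104.0, 84.5]
orientation: [1.936, 0.521, -1.887]
ft_force: [-0.0, -0.1, -1.0]
width: 59.3
```

```bash
python3 -c "
from h import *
to(650,217,80,-59.9)
"
```

```text
t 4.3 pos [ 630.6 -104.    84.5] width 59.3 F [-0.  -0.1 -1. ] tilt [ 0.026 -0.003 -1.   ]
 now-axes  d(mm) [   4.  -265.  -182.2] turn about tool x 0.017
 goal-axes d(mm) [4.5, -268.0, -177.8]
```

>>> {"fn": "arm_command", "kwargs": {
  "deltas": [
    [0.002,-0.012,-0.008,0.01],
    [0.002,-0.03,-0.02,0],
    [0,-0.036,-0.024,0],
    [0,-0.036,-0.024,0],
    [0,-0.036,-0.024,0],
    [0,-0.036,-0.024,0],
    [0,-0.03,-0.02,0],
    [0,-0.02,-0.014,0],
    [0,-0.006,-0.004,0],
    [0,0,0,0]
  ]
}}

```text
t: 5.3
ee_pos: [650.8, 204.9, 88.4]
orientation: [1.963, 0.497, -1.894]
ft_force: [-0.0, -0.3, -1.4]
width: 59.4
```

```bash
python3 -c "
from h import *
to(650,217,80,-59.9)
"
```

```text
t 5.3 pos [650.8 204.9  88.4] width 59.4 F [-0.  -0.3 -1.4] tilt [ 0.036 -0.001 -0.999]
 now-axes  d(mm) [  8.3 -11.1  -5. ] turn about tool x -0.011
 goal-axes d(mm) [8.4, -10.9, -5.3]
```

>>> {"fn": "arm_command", "kwargs": {
  "deltas": [
    [0.004,-0.006,-0.003,-0.01],
    [0.002,-0.004,-0.002,0],
    [0,0,0,0]
  ]
}}

```text
t: 5.6
ee_pos: [649.9, 214.3, 82.1]
orientation: [1.957, 0.502, -1.89]
ft_force: [-0.1, 0.3, -1.1]
width: 58.9
```

```bash
python3 -c "
from h import *
to(650,217,49,-59.9)
import cv2
cv2.imwrite('pics/scene4.png',ctrl.get_image('scene')[:,:,::-1])
cv2.imwrite('pics/top4.png',ctrl.get_image('top')[:,:,::-1])
s=cv2.imread('pics/scene4.png')
cv2.imwrite('pics/s4z.png',cv2.resize(s[180:270,180:320],None,fx=5.5,fy=5.5,interpolation=cv2.INTER_CUBIC))
# predicted post tips / chuck hub underside
print(proj('scene',[[650,217,31],[650,217,16]]))
"
```

```text
t 5.6 pos [649.9 214.3  82.1] width 58.9 F [-0.1  0.3 -1.1] tilt [ 0.035 -0.002 -0.999]
 now-axes  d(mm) [33.  -3.  -0.5] turn about tool x -0.004
 goal-axes d(mm) [33.1, -2.3, -1.5]
[[215.20345326 231.26286187]
 [216.03753731 236.47794168]]
```

View pics/s4z.png

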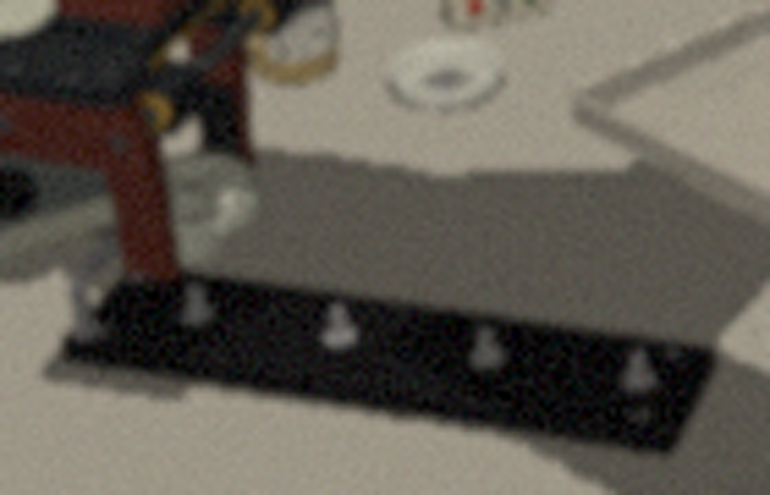

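View pics/top4.png

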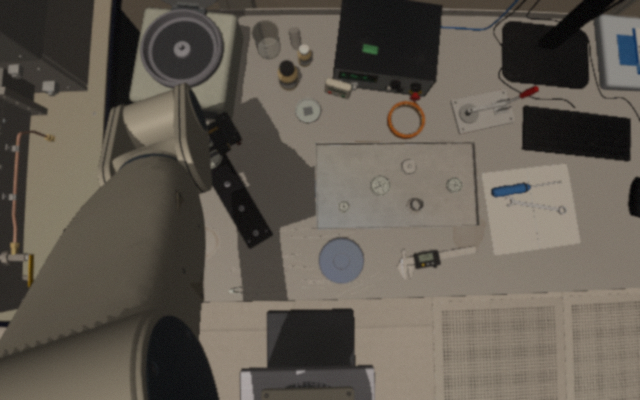

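```bash
python3 -c "
from h import *
s=cv2.imread('pics/scene4.png')
a=cv2.resize(s[180:270,180:320],None,fx=5.5,fy=5.5,interpolation=cv2.INTER_CUBIC)
T=np.linspace(0,2*np.pi,60)
for dx,dy,col in((0,0,(0,255,0)),):
  for z in(82.1-2.6,82.1-12.6):
    q=proj('scene',[[650+dx+30*np.cos(t),214.3+dy+30*np.sin(t),z] for t in T])
    q=(q-[180,180]+.4)*5.5
    cv2.polylines(a,[q.astype(int)],True,col)
cv2.imwrite('pics/s4o.png',a)
"
```

```text
(no output)
```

View pics/s4o.png

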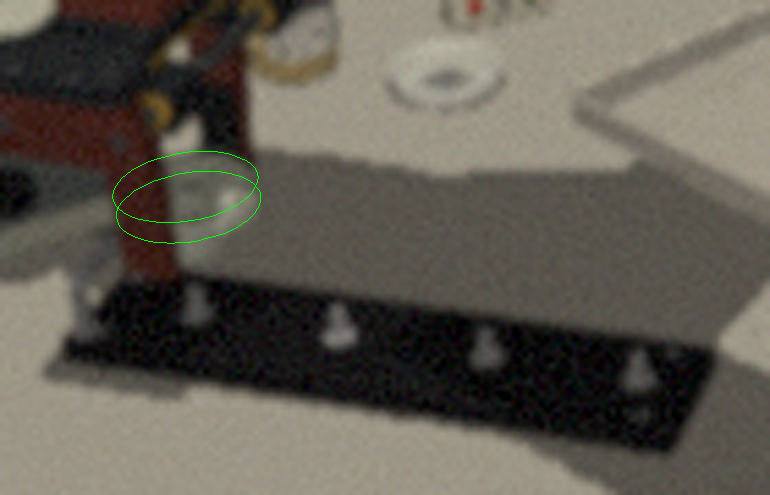

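The predicted disc outline agrees with the picture to about 1 px. Lowering.

>>> {"fn": "arm_command", "kwargs": {
  "deltas": [
    [0.008,-0.002,0,0],
    [0.008,-0.001,0,0],
    [0.006,0,0,0],
    [0.003,0,0,0],
    [0,0,0,0]
  ]
}}

```text
t: 6.2
ee_pos: [649.3, 214.6, 54.2]
orientation: [1.957, 0.5, -1.893]
ft_force: [0.3, 0.4, 0.6]
width: 59.2
```

```bash
python3 -c "
from h import *
to(650,217,48.6,-59.9)
"
```

```text
t 6.2 pos [649.3 214.6  54.2] width 59.2 F [0.3 0.4 0.6] tilt [ 0.034 -0.003 -0.999]
 now-axes  d(mm) [ 5.6 -1.8 -1.7] turn about tool x -0.007
 goal-axes d(mm) [5.6, -1.7, -1.8]
```

>>> {"fn": "arm_command", "kwargs": {
  "deltas": [
    [0.003,-0.002,-0.002,0],
    [0.002,0,0,0],
    [0.001,0,0,0],
    [0,0,0,0]
  ]
}}

```text
t: 6.6
ee_pos: [650.9, 217.8, 48.7]
orientation: [1.958, 0.5, -1.892]
ft_force: [-0.3, -0.3, -0.6]
width: 59.1
```

```bash
python3 -c "
from h import *
to(650,217,48.6,-59.9)
"
```

```text
t 6.6 pos [650.9 217.8  48.7] width 59.1 F [-0.3 -0.3 -0.6] tilt [ 0.035 -0.003 -0.999]
 now-axes  d(mm) [0.  0.2 1.2] turn about tool x -0.006
 goal-axes d(mm) [0.1, 0.2, 1.2]
```

>>> {"fn": "arm_command", "kwargs": {
  "deltas": [
    [0.001,0,0,0],
    [0,0,0,0]
  ]
}}

```text
t: 6.8
ee_pos: [651.4, 218.0, 48.7]
orientation: [1.959, 0.5, -1.891]
ft_force: [-0.3, -0.4, -0.9]
width: 59.4
```

>>> {"fn": "arm_command", "kwargs": {
  "deltas": [
    [0.001,0,0,0],
    [0,0,0,0]
  ]
}}

```text
t: 7.0
ee_pos: [651.9, 218.3, 48.6]
orientation: [1.961, 0.5, -1.89]
ft_force: [-0.2, 0.2, -0.8]
width: 59.3
```

>>> {"fn": "arm_command", "kwargs": {
  "deltas": [
    [0.003,0,0.001,0],
    [0,0,0,0]
  ]
}}

```text
t: 7.2
ee_pos: [652.8, 218.7, 49.0]
orientation: [1.965, 0.501, -1.886]
ft_force: [-1.3, 0.5, -0.2]
width: 59.2
```

```bash
python3 -c "
from h import *
to(650,217,48.6,-59.9)
import cv2
cv2.imwrite('pics/scene5.png',ctrl.get_image('scene')[:,:,::-1])
s=cv2.imread('pics/scene5.png')
cv2.imwrite('pics/s5z.png',cv2.resize(s[180:270,180:320],None,fx=5.5,fy=5.5,interpolation=cv2.INTER_CUBIC))
"
```

```text
t 7.2 pos [652.8 218.7  49. ] width 59.2 F [-1.3  0.5 -0.2] tilt [ 0.041 -0.    -0.999]
 now-axes  d(mm) [0.3 0.1 3.3] turn about tool x -0.007
 goal-axes d(mm) [0.4, 0.1, 3.3]
```

View pics/s5z.png

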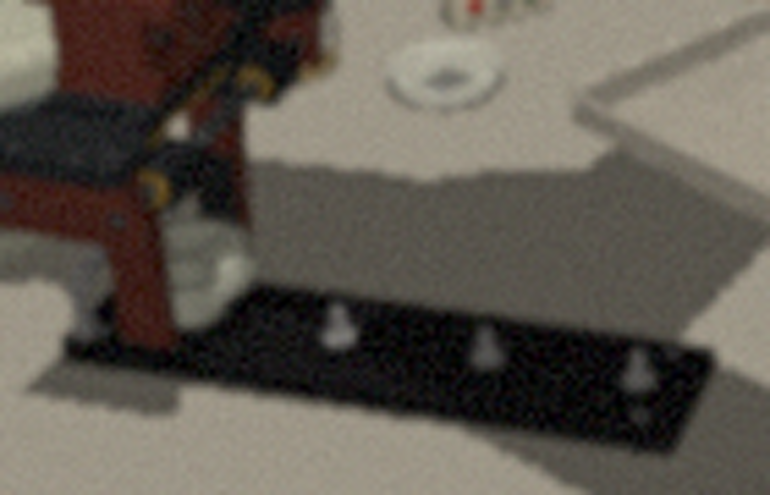

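Motion stalls at TCP z ≈ 48.7, which is the predicted seated height, so the hub is on the rack. Releasing.

>>> {"fn": "arm_command", "kwargs": {
  "deltas": [
    [0,0,0,0],
    [0,0,0,0],
    [0,0,0,0]
  ],
  "hand": 0.074
}}

```text
t: 7.55
ee_pos: [652.7, 218.6, 47.9]
orientation: [1.965, 0.501, -1.886]
ft_force: [-0.1, -0.6, 0.6]
width: 73.8
```

>>> {"fn": "arm_command", "kwargs": {
  "deltas": [
    [-0.01,0,0,0],
    [-0.02,0,0,0],
    [-0.025,0,0,0],
    [-0.01,0,0,0],
    [0,0,0,0]
  ]
}}

```text
t: 8.05
ee_pos: [649.3, 218.3, 114.9]
orientation: [1.962, 0.5, -1.889]
ft_force: [-0.0, 0.0, -0.1]
width: 74.1
```

```bash
python3 -c "
from h import *
to(580,-179,110,-90)
import cv2
cv2.imwrite('pics/scene6.png',ctrl.get_image('scene')[:,:,::-1])
s=cv2.imread('pics/scene6.png')
cv2.imwrite('pics/s6z.png',cv2.resize(s[180:270,180:320],None,fx=5.5,fy=5.5,interpolation=cv2.INTER_CUBIC))
"
```

```text
t 8.05 pos [649.3 218.3 114.9] width 74.1 F [-0.   0.  -0.1] tilt [ 0.038 -0.001 -0.999]
 now-axes  d(mm) [  2.6 310.6 257.3] turn about tool x 0.519
 goal-axes d(mm) [4.9, 397.3, 69.3]
```

View pics/s6z.png

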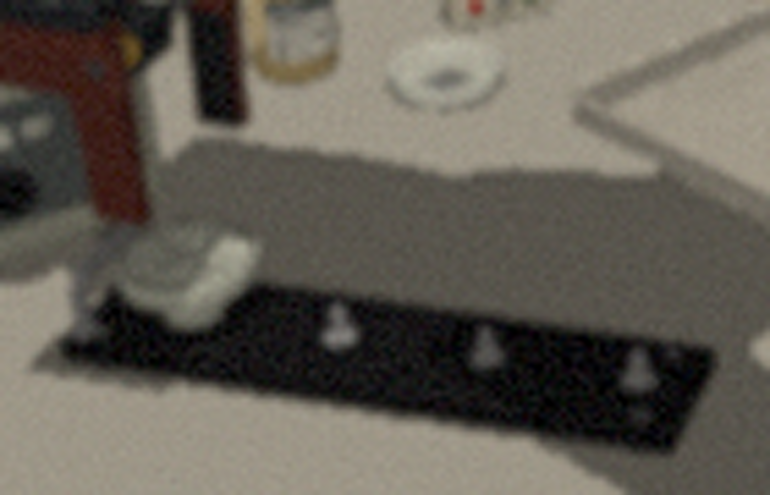

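>>> {"fn": "arm_command", "kwargs": {
  "deltas": [
    [0,0.01,0.005,0.1],
    [0,0.02,0.01,0.14],
    [0,0.03,0.01,0.14],
    [0,0.04,0.008,0.1],
    [0,0.045,0.008,0.03],
    [0,0.045,0.008,0],
    [0,0.045,0.008,0],
    [0,0.045,0.008,0],
    [0,0.03,0,0],
    [0,0.015,0,0]
  ],
  "hand": 0.062
}}

```text
t: 9.1
ee_pos: [605.5, -121.0, 102.6]
orientation: [-2.247, 0.008, 2.188]
ft_force: [0.3, -0.3, 0.5]
width: 62.3
```

>>> {"fn": "arm_command", "kwargs": {
  "deltas": [
    [0,0,0,0]
  ]
}}

```text
t: 9.2
ee_pos: [605.0, -122.5, 101.8]
orientation: [-2.245, 0.01, 2.188]
ft_force: [0.1, 1.1, -0.5]
width: 62.4
```

```bash
python3 -c "
from h import *
to(580.5,-179,100,-90)
cv2.imwrite('pics/top7.png',ctrl.get_image('top')[:,:,::-1])
"
```

```text
t 9.2 pos [ 605.  -122.5  101.8] width 62.4 F [ 0.1  1.1 -0.5] tilt [ 0.026 -0.    -1.   ]
 now-axes  d(mm) [ 1.1 56.7 24. ] turn about tool x -0.009
 goal-axes d(mm) [1.8, 56.5, 24.5]
```

View pics/top7.png

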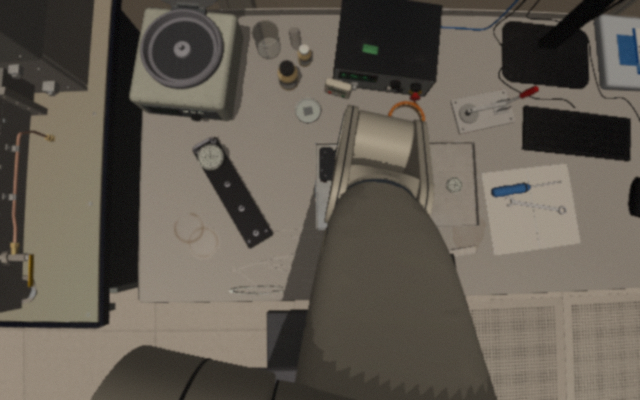

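chuck_60 sits on the handle-end post at pixel (210,156). Moving on to chuck_49.

>>> {"fn": "arm_command", "kwargs": {
  "deltas": [
    [0,0.012,0.005,-0.009],
    [0,0.02,0.009,0],
    [0,0.015,0.007,0],
    [0,0.006,0.003,0],
    [0,0,0,0]
  ]
}}

```text
t: 9.75
ee_pos: [580.2, -171.5, 100.1]
orientation: [2.244, 0.012, -2.191]
ft_force: [-0.8, -0.6, 0.5]
width: 62.1
```

```bash
python3 -c "
from h import *
to(580.5,-179,34,-90)
t=cv2.imread('pics/top7.png')
b=cv2.convertScaleAbs(t[130:255,185:285],alpha=1.6)
a=cv2.resize(b,None,fx=4.8,fy=4.8,interpolation=cv2.INTER_CUBIC)
T=np.linspace(0,2*np.pi,60)
q=proj('top',[[650+30*np.cos(t),216.7+30*np.sin(t),46] for t in T])
cv2.polylines(a,[((q-[185,130]+.4)*4.8).astype(int)],True,(0,255,0))
cv2.imwrite('pics/t7z.png',a)
"
```

```text
t 9.75 pos [ 580.2 -171.5  100.1] width 62.1 F [-0.8 -0.6  0.5] tilt [ 0.024  0.001 -1.   ]
 now-axes  d(mm) [66.1  7.5  1.4] turn about tool x 0.009
 goal-axes d(mm) [66.1, 7.5, -0.3]
```

View pics/t7z.png

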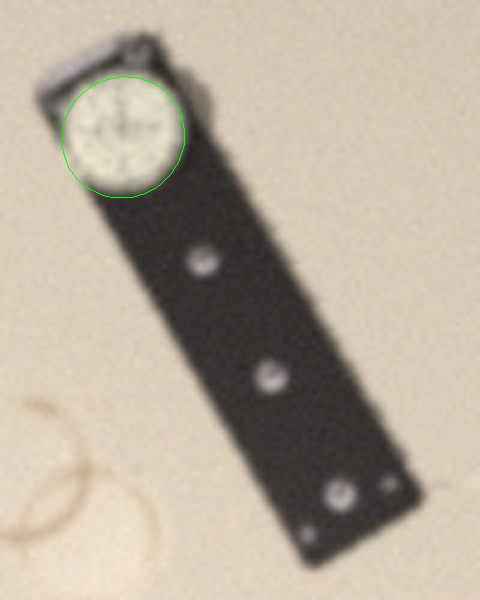

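chuck_60 lies about 3 mm towards +x of the post centre, which is inside the tolerance. Descending on chuck_49.

>>> {"fn": "arm_command", "kwargs": {
  "deltas": [
    [0.008,0.004,0,0.009],
    [0.016,0.002,0,0],
    [0.016,0,0,0],
    [0.01,0,0,0],
    [0.005,0,0,0],
    [0,0,0,0]
  ]
}}

```text
t: 10.35
ee_pos: [581.7, -175.7, 38.7]
orientation: [-2.246, -0.005, 2.196]
ft_force: [-0.3, 0.8, -1.0]
width: 61.8
```

```bash
python3 -c "
from h import *
to(580.5,-179,34,-90)
cv2.imwrite('pics/scene8.png',ctrl.get_image('scene')[:,:,::-1])
s=cv2.imread('pics/scene8.png')
cv2.imwrite('pics/s8z.png',cv2.resize(s[150:230,290:390],None,fx=6,fy=6,interpolation=cv2.INTER_CUBIC))
"
```

```text
t 10.35 pos [ 581.7 -175.7   38.7] width 61.8 F [-0.3  0.8 -1. ] tilt [ 0.022  0.002 -1.   ]
 now-axes  d(mm) [4.6 3.3 1.3] turn about tool x 0.002
 goal-axes d(mm) [4.7, 3.3, 1.2]
```

View pics/s8z.png

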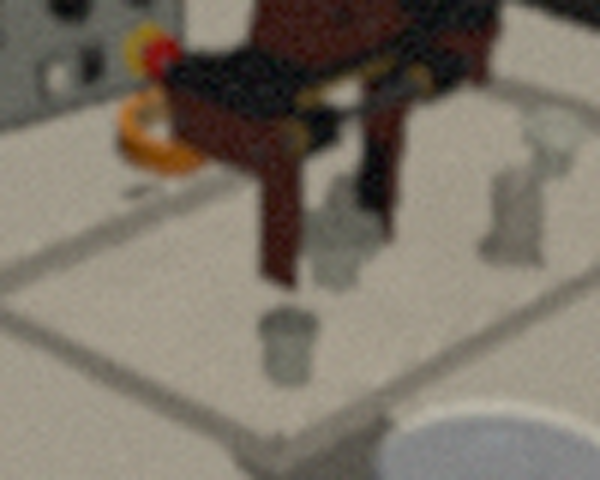

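>>> {"fn": "arm_command", "kwargs": {
  "deltas": [
    [0.003,0.003,0.001,0],
    [0.002,0,0,0],
    [0,0,0,0]
  ]
}}

```text
t: 10.7
ee_pos: [581.6, -179.1, 34.5]
orientation: [2.248, 0.004, -2.195]
ft_force: [-0.0, -0.2, -0.1]
width: 62.0
```

>>> {"fn": "arm_command", "kwargs": {
  "deltas": [
    [0,0,0,0],
    [0,0,0,0],
    [0,0,0,0],
    [0,0,0,0],
    [0,0,0,0]
  ],
  "hand": 0.035
}}

```text
t: 11.2
ee_pos: [582.0, -179.4, 35.6]
orientation: [2.249, 0.003, -2.193]
ft_force: [0.0, 0.5, -0.5]
width: 48.1
```

>>> {"fn": "arm_command", "kwargs": {
  "deltas": [
    [-0.008,0,0,0],
    [-0.014,0,0,0],
    [-0.012,0,0,0],
    [-0.006,0,0,-0.1],
    [0,0,0,-0.14],
    [0,0,0,-0.14],
    [0,0,0,-0.1],
    [0,0,0,-0.04],
    [0,0,0,0]
  ]
}}

```text
t: 12.1
ee_pos: [583.4, -180.2, 87.2]
orientation: [1.943, 0.522, -1.879]
ft_force: [0.1, -0.0, -0.8]
width: 47.8
```

```bash
python3 -c "
from h import *
to(591.1,182.6,80,-59.9)
cv2.imwrite('pics/scene9.png',ctrl.get_image('scene')[:,:,::-1])
s=cv2.imread('pics/scene9.png')
cv2.imwrite('pics/s9z.png',cv2.resize(s[130:230,280:390],None,fx=5.5,fy=5.5,interpolation=cv2.INTER_CUBIC))
"
```

```text
t 12.1 pos [ 583.4 -180.2   87.2] width 47.8 F [ 0.1 -0.  -0.8] tilt [ 0.034 -0.001 -0.999]
 now-axes  d(mm) [   6.9 -306.8 -193.9] turn about tool x 0.017
 goal-axes d(mm) [7.2, -310.0, -188.6]
```

View pics/s9z.png

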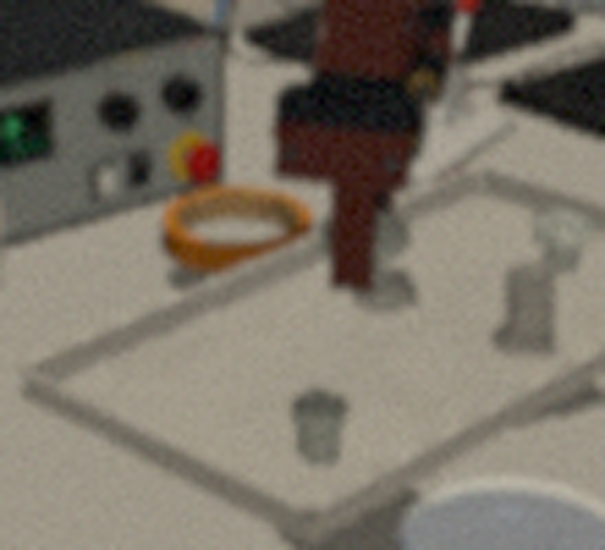

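>>> {"fn": "arm_command", "kwargs": {
  "deltas": [
    [0.003,-0.014,-0.009,0.015],
    [0.003,-0.03,-0.019,0],
    [0.002,-0.039,-0.025,0],
    [0.002,-0.039,-0.025,0],
    [0.002,-0.039,-0.025,0],
    [0.002,-0.039,-0.025,0],
    [0.001,-0.036,-0.023,0],
    [0,-0.028,-0.018,0],
    [0,-0.014,-0.008,0],
    [0,0,0,0]
  ]
}}

```text
t: 13.15
ee_pos: [604.1, 160.0, 78.5]
orientation: [1.974, 0.487, -1.889]
ft_force: [0.4, -0.2, -0.4]
width: 48.2
```

```bash
python3 -c "
from h import *
to(591.1,182.6,80,-59.9)
"
```

```text
t 13.15 pos [604.1 160.   78.5] width 48.2 F [ 0.4 -0.2 -0.4] tilt [ 0.045 -0.002 -0.999]
 now-axes  d(mm) [ -2.2 -26.1   0.3] turn about tool x -0.018
 goal-axes d(mm) [-1.5, -26.1, -0.1]
```

>>> {"fn": "arm_command", "kwargs": {
  "deltas": [
    [0,-0.009,0,-0.015],
    [0,-0.01,0,0],
    [0,-0.006,0,0],
    [0.004,0,0,0],
    [0,0,0,0]
  ]
}}

```text
t: 13.65
ee_pos: [590.5, 180.2, 74.2]
orientation: [1.966, 0.497, -1.882]
ft_force: [-0.3, -0.1, -1.1]
width: 48.0
```

```bash
python3 -c "
from h import *
to(591.1,182.6,49.6,-59.9)
o=ctrl.get_obs()['ee_pos']
s=ctrl.get_image('scene')[:,:,::-1]
a=cv2.resize(s[180:270,180:320].copy(),None,fx=5.5,fy=5.5,interpolation=cv2.INTER_CUBIC)
T=np.linspace(0,2*np.pi,60)
z=o[2]-33.6
q=proj('scene',[[o[0]+24.5*np.cos(t),o[1]+24.5*np.sin(t),z+30] for t in T])
cv2.polylines(a,[((q-[180,180]+.4)*5.5).astype(int)],True,(0,255,0))
cv2.imwrite('pics/s10.png',a)
"
```

```text
t 13.65 pos [590.5 180.2  74.2] width 48.0 F [-0.3 -0.1 -1.1] tilt [ 0.044 -0.003 -0.999]
 now-axes  d(mm) [24.6 -2.4 -0.8] turn about tool x -0.006
 goal-axes d(mm) [24.6, -1.8, -1.7]
```

View pics/s10.png

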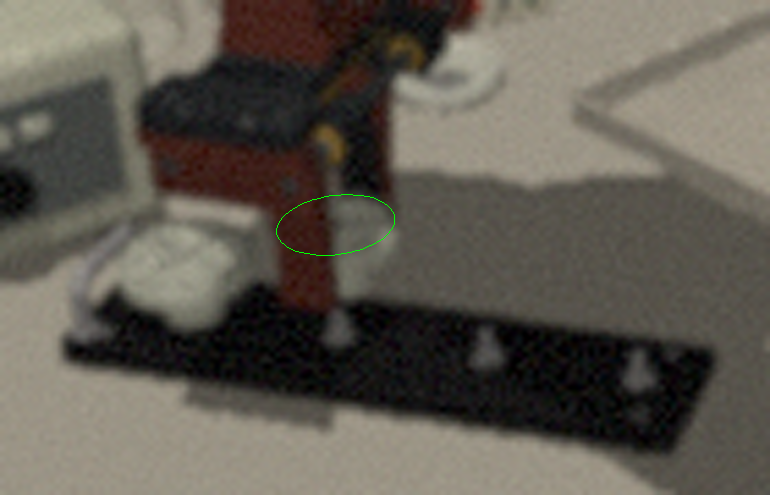

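>>> {"fn": "arm_command", "kwargs": {
  "deltas": [
    [0.006,-0.002,0,0],
    [0.007,-0.001,0,0],
    [0.005,0,0,0],
    [0.003,0,0,0],
    [0,0,0,0]
  ]
}}

```text
t: 14.2
ee_pos: [590.3, 181.7, 50.8]
orientation: [1.966, 0.495, -1.884]
ft_force: [1.1, 1.0, -0.4]
width: 47.8
```

```bash
python3 -c "
from h import *
to(589.7,182.6,49.6,-59.9)
"
```

```text
t 14.2 pos [590.3 181.7  50.8] width 47.8 F [ 1.1  1.  -0.4] tilt [ 0.044 -0.003 -0.999]
 now-axes  d(mm) [ 1.2 -1.2  0.1] turn about tool x -0.008
 goal-axes d(mm) [1.2, -1.1, 0.1]
```

>>> {"fn": "arm_command", "kwargs": {
  "deltas": [
    [0.002,-0.001,0,0],
    [0,0,0,0]
  ]
}}

```text
t: 14.4
ee_pos: [590.7, 182.5, 49.3]
orientation: [1.967, 0.495, -1.882]
ft_force: [-1.4, 0.6, 0.9]
width: 48.1
```

```bash
python3 -c "
from h import *
to(589.7,182.6,49.6,-59.9)
"
```

```text
t 14.4 pos [590.7 182.5  49.3] width 48.1 F [-1.4  0.6  0.9] tilt [ 0.045 -0.003 -0.999]
 now-axes  d(mm) [-0.4 -0.6  0.7] turn about tool x -0.008
 goal-axes d(mm) [-0.3, -0.6, 0.8]
```

>>> {"fn": "arm_command", "kwargs": {
  "deltas": [
    [0,0,0,0],
    [0,0,0,0],
    [0,0,0,0]
  ],
  "hand": 0.062
}}

```text
t: 14.7
ee_pos: [591.1, 182.8, 49.7]
orientation: [1.969, 0.495, -1.881]
ft_force: [0.5, -0.5, 0.7]
width: 61.7
```

>>> {"fn": "arm_command", "kwargs": {
  "deltas": [
    [-0.01,0,0,0],
    [-0.02,0,0,0],
    [-0.025,0,0,0],
    [-0.01,0,0,0.1],
    [0,0,0,0.14],
    [0,0,0,0.14],
    [0,0,0,0.1],
    [0,0.01,0,0.03],
    [0,0.03,0,0],
    [0,0.045,0,0]
  ]
}}

```text
t: 15.7
ee_pos: [588.9, 100.0, 124.1]
orientation: [-2.278, 0.003, 2.161]
ft_force: [0.9, -1.3, -0.2]
width: 62.1
```

```bash
python3 -c "
from h import *
to(579.5,-358,100,-90)
s=ctrl.get_image('scene')[:,:,::-1]
cv2.imwrite('pics/s11.png',cv2.resize(s[180:270,180:320].copy(),None,fx=5.5,fy=5.5,interpolation=cv2.INTER_CUBIC))
"
```

```text
t 15.7 pos [588.9 100.  124.1] width 62.1 F [ 0.9 -1.3 -0.2] tilt [ 0.053 -0.    -0.999]
 now-axes  d(mm) [ 23.7 458.1   9.5] turn about tool x -0.002
 goal-axes d(mm) [24.1, 458.0, 9.4]
```

View pics/s11.png

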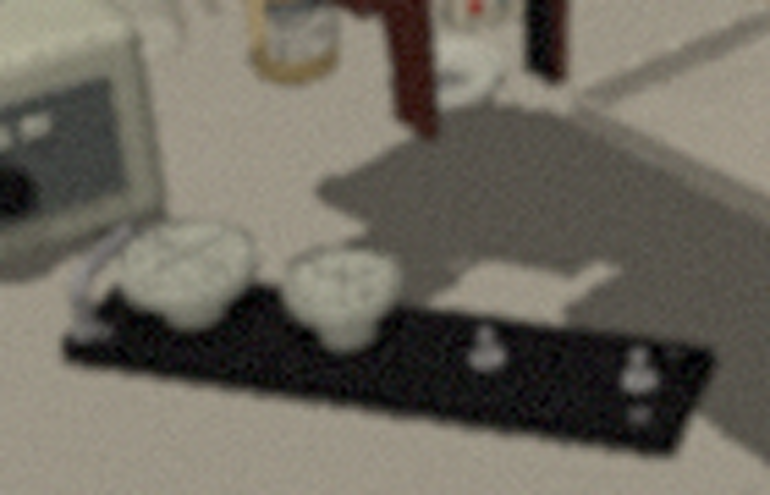

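>>> {"fn": "arm_command", "kwargs": {
  "deltas": [
    [0,0.049,0.001,0],
    [0,0.049,0.001,0],
    [0,0.049,0.001,0],
    [0,0.049,0.001,0],
    [0,0.049,0.001,0],
    [0,0.049,0.001,0],
    [0,0.045,0.001,0],
    [0,0.03,0.001,0],
    [0,0.015,0,0],
    [0,0,0,0]
  ],
  "hand": 0.052
}}

```text
t: 16.75
ee_pos: [577.2, -302.7, 128.9]
orientation: [2.278, 0.001, -2.153]
ft_force: [0.3, -0.3, -0.4]
width: 52.5
```

```bash
python3 -c "
from h import *
to(579.5,-358,100,-90)
t=ctrl.get_image('top')[:,:,::-1]
b=cv2.convertScaleAbs(t[130:255,185:285].copy(),alpha=1.6)
a=cv2.resize(b,None,fx=4.8,fy=4.8,interpolation=cv2.INTER_CUBIC)
T=np.linspace(0,2*np.pi,60)
for k,r in (('1',30),('2',24.5)):
  q=proj('top',[[P[k][0]+r*np.cos(t),P[k][1]+r*np.sin(t),46] for t in T])
  cv2.polylines(a,[((q-[185,130]+.4)*4.8).astype(int)],True,(0,255,0))
cv2.imwrite('pics/t12.png',a)
"
```

```text
t 16.75 pos [ 577.2 -302.7  128.9] width 52.5 F [ 0.3 -0.3 -0.4] tilt [ 0.056 -0.005 -0.998]
 now-axes  d(mm) [29.2 55.2 -0.3] turn about tool x 0.005
 goal-axes d(mm) [28.9, 55.3, -2.3]
```

View pics/t12.png

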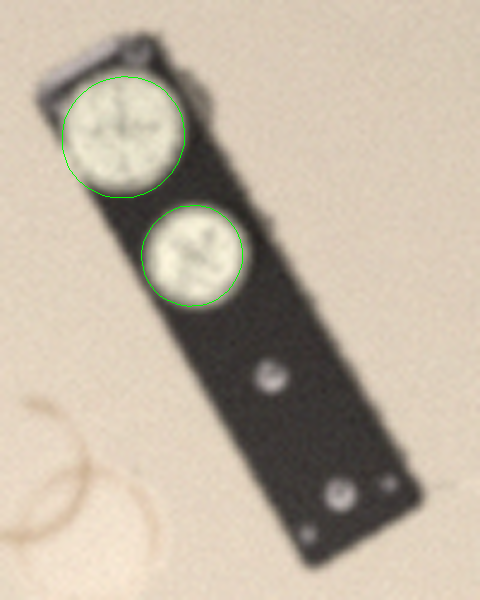

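chuck_49 is centred on post_2. The tool tilt has crept up to 0.056 rad, so I'll try some moves to see which reverse it.

>>> {"fn": "arm_command", "kwargs": {
  "deltas": [
    [-0.04,0,0,0],
    [-0.04,0,0,0],
    [0,0,0,0],
    [0,0,0,0]
  ]
}}

```text
t: 17.2
ee_pos: [571.5, -293.5, 208.7]
orientation: [2.27, 0.015, -2.159]
ft_force: [-0.5, 0.2, -1.0]
width: 52.0
```

>>> {"fn": "arm_command", "kwargs": {
  "deltas": [
    [0,0,0.04,0],
    [0,0,0.04,0],
    [0,0,0,0],
    [0,0,0,0]
  ]
}}

```text
t: 17.6
ee_pos: [489.2, -288.2, 200.7]
orientation: [2.263, 0.027, -2.162]
ft_force: [-0.6, -0.3, 0.0]
width: 52.1
```

```bash
python3 -c "
from h import *
to(579.5,-358,100,-90)
"
```

```text
t 17.6 pos [ 489.2 -288.2  200.7] width 52.1 F [-0.6 -0.3  0. ] tilt [ 0.046  0.004 -0.999]
 now-axes  d(mm) [104.4  72.  -84.2] turn about tool x 0.021
 goal-axes d(mm) [100.7, 69.8, -90.3]
```

>>> {"fn": "arm_command", "kwargs": {
  "deltas": [
    [0.005,0.01,-0.01,0.02],
    [0.015,0.015,-0.018,0],
    [0.018,0.015,-0.018,0],
    [0.018,0.015,-0.018,0],
    [0.015,0.01,-0.012,0],
    [0.01,0.004,-0.008,0],
    [0,0,0,0]
  ]
}}

```text
t: 18.3
ee_pos: [591.8, -360.3, 114.9]
orientation: [-2.274, -0.003, 2.164]
ft_force: [-0.6, -0.6, -1.1]
width: 51.9
```

```bash
python3 -c "
from h import *
to(579.5,-358,100,-90)
"
```

```text
t 18.3 pos [ 591.8 -360.3  114.9] width 51.9 F [-0.6 -0.6 -1.1] tilt [ 0.049  0.003 -0.999]
 now-axes  d(mm) [14.3 -2.3 13. ] turn about tool x -0.0
 goal-axes d(mm) [14.9, -2.3, 12.3]
```

>>> {"fn": "arm_command", "kwargs": {
  "deltas": [
    [0,0,0.045,0],
    [0,0,0.045,0],
    [0,0,0.045,0],
    [0,0,0.045,0],
    [0,0,0,0],
    [0,0,0,0]
  ]
}}

```text
t: 18.9
ee_pos: [412.7, -360.5, 103.4]
orientation: [2.279, 0.004, -2.162]
ft_force: [-0.4, 0.2, 1.0]
width: 51.9
```

```bash
python3 -c "
from h import *
to(579.5,-358,100,-90)
"
```

```text
t 18.9 pos [ 412.7 -360.5  103.4] width 51.9 F [-0.4  0.2  1. ] tilt [ 0.053  0.002 -0.999]
 now-axes  d(mm) [  12.2   -2.1 -166.4] turn about tool x 0.002
 goal-axes d(mm) [3.4, -2.5, -166.8]
```

>>> {"fn": "arm_command", "kwargs": {
  "deltas": [
    [-0.045,0,0,0],
    [-0.045,0,0,0],
    [0,0,0,0],
    [0,0,0,0]
  ]
}}

```text
t: 19.3
ee_pos: [413.3, -361.9, 196.1]
orientation: [2.279, 0.005, -2.159]
ft_force: [0.1, 0.6, 0.1]
width: 52.0
```

```bash
python3 -c "
from h import *
to(579.5,-358,100,-90)
"
```

```text
t 19.3 pos [ 413.3 -361.9  196.1] width 52.0 F [0.1 0.6 0.1] tilt [ 0.054  0.001 -0.999]
 now-axes  d(mm) [ 105.    -3.2 -160.7] turn about tool x 0.004
 goal-axes d(mm) [96.1, -3.9, -166.2]
```

The tilt is about the jaw axis, so it hardly affects the grip: the chuck stays flat on the floor when pinched. Carrying on.

>>> {"fn": "arm_command", "kwargs": {
  "deltas": [
    [0.005,0,-0.015,0],
    [0.01,0,-0.025,0],
    [0.015,0,-0.03,0],
    [0.015,0,-0.03,0],
    [0.015,0,-0.025,0],
    [0.015,0,-0.015,0],
    [0.005,0,-0.006,0],
    [0,0,0,0]
  ]
}}

```text
t: 20.1
ee_pos: [577.0, -356.5, 109.3]
orientation: [2.274, 0.013, -2.167]
ft_force: [1.0, -0.2, 0.8]
width: 51.8
```

```bash
python3 -c "
from h import *
to(579.5,-358,34,-90)
"
```

```text
t 20.1 pos [ 577.  -356.5  109.3] width 51.8 F [ 1.  -0.2  0.8] tilt [ 0.048  0.006 -0.999]
 now-axes  d(mm) [75.3  1.9  1.2] turn about tool x 0.007
 goal-axes d(mm) [75.3, 1.5, -2.5]
```

>>> {"fn": "arm_command", "kwargs": {
  "deltas": [
    [0.01,0.001,0,0.007],
    [0.018,0,0,0],
    [0.018,0,0,0],
    [0.012,0,0,0],
    [0.006,0,0,0],
    [0,0,0,0]
  ]
}}

```text
t: 20.7
ee_pos: [577.5, -357.0, 39.0]
orientation: [-2.266, -0.004, 2.165]
ft_force: [0.2, -0.0, 0.3]
width: 52.2
```

```bash
python3 -c "
from h import *
to(579.5,-358,34,-90)
s=ctrl.get_image('scene')[:,:,::-1]
cv2.imwrite('pics/s13.png',cv2.resize(s[120:210,330:440].copy(),None,fx=5.5,fy=5.5,interpolation=cv2.INTER_CUBIC))
"
```

```text
t 20.7 pos [ 577.5 -357.    39. ] width 52.2 F [ 0.2 -0.   0.3] tilt [ 0.046  0.007 -0.999]
 now-axes  d(mm) [ 5.1  1.  -1.7] turn about tool x -0.003
 goal-axes d(mm) [5.0, 1.0, -2.0]
```

View pics/s13.png

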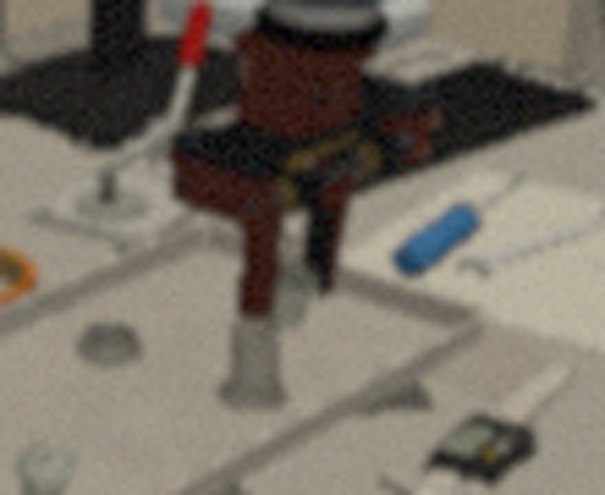

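>>> {"fn": "arm_command", "kwargs": {
  "deltas": [
    [0.004,0.001,-0.002,0],
    [0.001,0,0,0],
    [0,0,0,0]
  ]
}}

```text
t: 21.05
ee_pos: [581.0, -359.0, 35.8]
orientation: [-2.27, -0.002, 2.163]
ft_force: [0.4, 0.1, -0.9]
width: 51.8
```

>>> {"fn": "arm_command", "kwargs": {
  "deltas": [
    [0,0,0,0],
    [0,0,0,0],
    [0,0,0,0],
    [0,0,0,0],
    [0,0,0,0]
  ],
  "hand": 0.025
}}

```text
t: 21.55
ee_pos: [581.7, -359.3, 37.1]
orientation: [-2.272, -0.001, 2.161]
ft_force: [-0.2, -0.4, -0.4]
width: 37.2
```

>>> {"fn": "arm_command", "kwargs": {
  "deltas": [
    [-0.008,0,0,0],
    [-0.014,0,0,0],
    [-0.012,0,0,0],
    [-0.006,0,0,-0.1],
    [0,0,0,-0.14],
    [0,0,0,-0.14],
    [0,0,0,-0.1],
    [0,0,0,-0.04],
    [0,0,0,0]
  ]
}}

```text
t: 22.45
ee_pos: [581.6, -361.2, 89.3]
orientation: [1.966, 0.512, -1.857]
ft_force: [1.1, 0.3, -1.0]
width: 37.1
```

```bash
python3 -c "
from h import *
to(532.3,148.5,80,-59.9)
s=ctrl.get_image('scene')[:,:,::-1]
cv2.imwrite('pics/s14.png',cv2.resize(s[120:210,330:440].copy(),None,fx=5.5,fy=5.5,interpolation=cv2.INTER_CUBIC))
"
```

```text
t 22.45 pos [ 581.6 -361.2   89.3] width 37.1 F [ 1.1  0.3 -1. ] tilt [ 0.057 -0.    -0.998]
 now-axes  d(mm) [   6.3 -463.1 -218.4] turn about tool x 0.012
 goal-axes d(mm) [9.3, -465.6, -213.0]
```

View pics/s14.png

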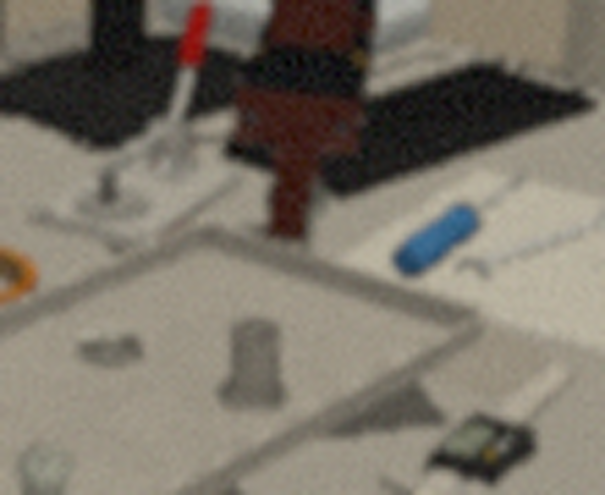

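>>> {"fn": "arm_command", "kwargs": {
  "deltas": [
    [0.002,-0.015,-0.007,0.01],
    [0.002,-0.03,-0.014,0],
    [0,-0.042,-0.02,0],
    [0,-0.042,-0.02,0],
    [0,-0.042,-0.02,0],
    [0,-0.042,-0.02,0],
    [0,-0.042,-0.02,0],
    [0,-0.042,-0.02,0],
    [0,-0.035,-0.016,0],
    [0,-0.025,-0.012,0]
  ]
}}

```text
t: 23.5
ee_pos: [555.0, 40.1, 89.1]
orientation: [1.997, 0.472, -1.863]
ft_force: [-1.0, -0.2, -0.8]
width: 36.9
```

```bash
python3 -c "
from h import *
to(532.3,148.5,80,-59.9)
"
```

```text
t 23.5 pos [555.   40.1  89.1] width 36.9 F [-1.  -0.2 -0.8] tilt [ 0.071 -0.006 -0.997]
 now-axes  d(mm) [   6.8 -106.2  -31.9] turn about tool x -0.024
 goal-axes d(mm) [9.1, -105.1, -34.8]
```

>>> {"fn": "arm_command", "kwargs": {
  "deltas": [
    [0.002,-0.025,-0.008,-0.02],
    [0.003,-0.027,-0.009,0],
    [0.002,-0.024,-0.008,0],
    [0,-0.015,-0.005,0],
    [0,-0.006,-0.002,0],
    [0,0,0,0]
  ]
}}

```text
t: 24.1
ee_pos: [535.9, 148.9, 83.6]
orientation: [1.99, 0.488, -1.846]
ft_force: [-0.4, -0.7, -0.6]
width: 37.2
```

```bash
python3 -c "
from h import *
to(530.3,148.5,51.1,-59.9)
"
```

```text
t 24.1 pos [535.9 148.9  83.6] width 37.2 F [-0.4 -0.7 -0.6] tilt [ 0.077 -0.005 -0.997]
 now-axes  d(mm) [32.  -3.8  7.1] turn about tool x -0.005
 goal-axes d(mm) [32.5, -2.5, 5.0]
```

>>> {"fn": "arm_command", "kwargs": {
  "deltas": [
    [0.006,-0.002,0.004,0],
    [0.008,-0.001,0.002,0],
    [0.007,0,0,0],
    [0.004,0,0,0],
    [0,0,0,0]
  ]
}}

```text
t: 24.6
ee_pos: [532.2, 146.0, 56.5]
orientation: [1.996, 0.483, -1.846]
ft_force: [-0.1, 4.0, 0.0]
width: 37.5
```

```bash
python3 -c "
from h import *
to(530.5,148.5,51.1,-59.9)
s=ctrl.get_image('scene')[:,:,::-1]
cv2.imwrite('pics/s15.png',cv2.resize(s[180:270,180:320].copy(),None,fx=5.5,fy=5.5,interpolation=cv2.INTER_CUBIC))
"
```

```text
t 24.6 pos [532.2 146.   56.5] width 37.5 F [-0.1  4.   0. ] tilt [ 0.079 -0.004 -0.997]
 now-axes  d(mm) [ 5.2 -3.3  0.6] turn about tool x -0.01
 goal-axes d(mm) [5.4, -3.0, 0.2]
```

View pics/s15.png

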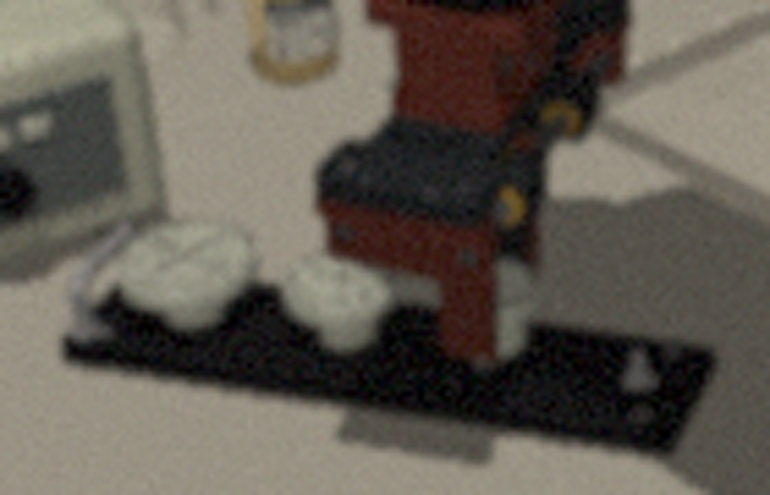

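A sideways force of 4 N in +y suggests the bore wall is touching the post. Shifting towards +y before lowering further.

>>> {"fn": "arm_command", "kwargs": {
  "deltas": [
    [0,-0.004,-0.001,0],
    [0,0,0,0]
  ]
}}

```text
t: 24.85
ee_pos: [530.8, 149.7, 56.4]
orientation: [1.995, 0.483, -1.848]
ft_force: [-0.2, -0.0, -1.0]
width: 37.0
```

```bash
python3 -c "
from h import *
to(530.5,148.5,51.1,-59.9)
o=ctrl.get_obs();print(o['moment'])
"
```

```text
t 24.85 pos [530.8 149.7  56.4] width 37.0 F [-0.2 -0.  -1. ] tilt [ 0.078 -0.005 -0.997]
 now-axes  d(mm) [5.2 0.7 1.2] turn about tool x -0.011
 goal-axes d(mm) [5.3, 0.9, 0.9]
[-0.02383197  0.0327223   0.0310236 ]
```

>>> {"fn": "arm_command", "kwargs": {
  "deltas": [
    [0.003,-0.001,0,0],
    [0.002,0,0,0],
    [0.001,0,0,0],
    [0,0,0,0]
  ]
}}

```text
t: 25.25
ee_pos: [530.9, 150.8, 51.0]
orientation: [1.995, 0.483, -1.847]
ft_force: [-0.8, 0.4, 2.4]
width: 37.0
```

```bash
python3 -c "
from h import *
to(530.5,148.5,51.1,-59.9)
s=ctrl.get_image('scene')[:,:,::-1]
cv2.imwrite('pics/s16.png',cv2.resize(s[180:270,180:320].copy(),None,fx=5.5,fy=5.5,interpolation=cv2.INTER_CUBIC))
"
```

```text
t 25.25 pos [530.9 150.8  51. ] width 37.0 F [-0.8  0.4  2.4] tilt [ 0.078 -0.005 -0.997]
 now-axes  d(mm) [-0.2  1.8  1.4] turn about tool x -0.01
 goal-axes d(mm) [-0.1, 1.8, 1.5]
```

View pics/s16.png

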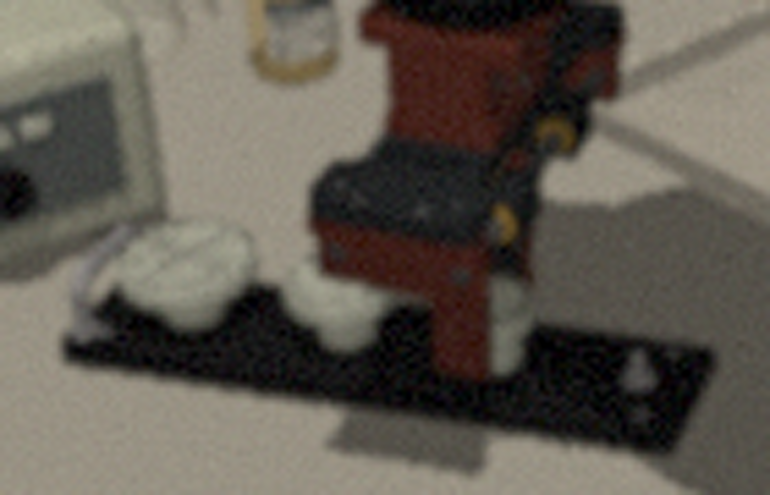

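Contact of +2.4 N at the predicted height. Releasing.

>>> {"fn": "arm_command", "kwargs": {
  "deltas": [
    [0,0,0,0],
    [0,0,0,0],
    [0,0,0,0]
  ],
  "hand": 0.052
}}

```text
t: 25.6
ee_pos: [530.9, 150.7, 50.8]
orientation: [1.995, 0.483, -1.846]
ft_force: [-0.1, 0.1, 0.1]
width: 51.4
```

>>> {"fn": "arm_command", "kwargs": {
  "deltas": [
    [-0.01,0,0,0],
    [-0.02,0,0,0],
    [-0.025,0,0,0],
    [-0.01,0,0,0.1],
    [0,0,0,0.14],
    [0,0,0,0.14],
    [0,0,0,0.1],
    [0,0.01,0,0.03],
    [0,0.03,0,0],
    [0,0.04,0,0]
  ]
}}

```text
t: 26.6
ee_pos: [526.0, 71.7, 124.0]
orientation: [-2.312, 0.007, 2.127]
ft_force: [1.2, 0.3, -0.7]
width: 51.8
```

```bash
python3 -c "
from h import *
to(533,-93,100,-90)
s=ctrl.get_image('scene')[:,:,::-1]
cv2.imwrite('pics/s17.png',cv2.resize(s[180:270,180:320].copy(),None,fx=5.5,fy=5.5,interpolation=cv2.INTER_CUBIC))
"
```

```text
t 26.6 pos [526.   71.7 124. ] width 51.8 F [ 1.2  0.3 -0.7] tilt [ 0.083 -0.003 -0.997]
 now-axes  d(mm) [ 25.  164.6  -5.6] turn about tool x -0.004
 goal-axes d(mm) [24.0, 164.7, -7.0]
```

View pics/s17.png

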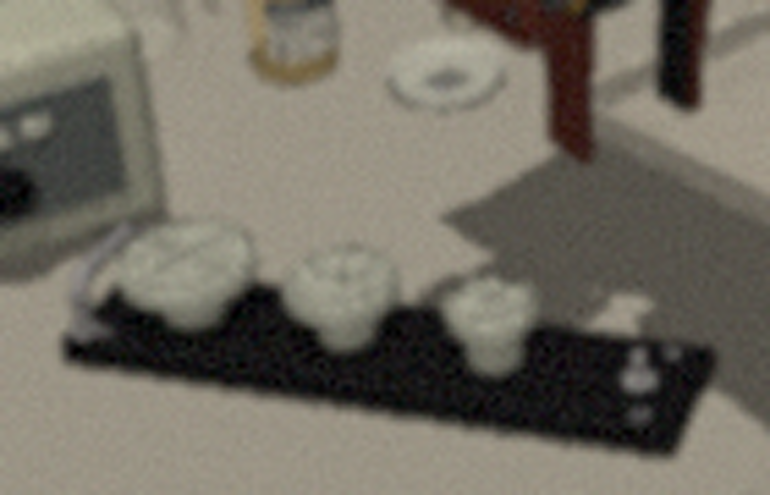

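>>> {"fn": "arm_command", "kwargs": {
  "deltas": [
    [0,0.036,-0.001,0],
    [0,0.036,-0.001,0],
    [0,0.03,-0.001,0],
    [0.005,0.02,-0.001,0],
    [0.005,0.012,-0.001,0],
    [0.005,0.005,0,0],
    [0,0,0,0]
  ],
  "hand": 0.042
}}

```text
t: 27.35
ee_pos: [529.7, -83.0, 111.9]
orientation: [2.31, -0.007, -2.124]
ft_force: [0.6, 1.2, -0.0]
width: 42.0
```

```bash
python3 -c "
from h import *
to(533,-93,35,-90)
t=ctrl.get_image('top')[:,:,::-1]
b=cv2.convertScaleAbs(t[130:255,185:285].copy(),alpha=1.6)
a=cv2.resize(b,None,fx=4.8,fy=4.8,interpolation=cv2.INTER_CUBIC)
T=np.linspace(0,2*np.pi,60)
for k,r in (('1',30),('2',24.5),('3',19)):
  q=proj('top',[[P[k][0]+r*np.cos(t),P[k][1]+r*np.sin(t),46] for t in T])
  cv2.polylines(a,[((q-[185,130]+.4)*4.8).astype(int)],True,(0,255,0))
cv2.imwrite('pics/t18.png',a)
"
```

```text
t 27.35 pos [529.7 -83.  111.9] width 42.0 F [ 0.6  1.2 -0. ] tilt [ 0.084 -0.006 -0.996]
 now-axes  d(mm) [77.   9.6  3.2] turn about tool x -0.001
 goal-axes d(mm) [76.9, 10.0, -3.3]
```

View pics/t18.png

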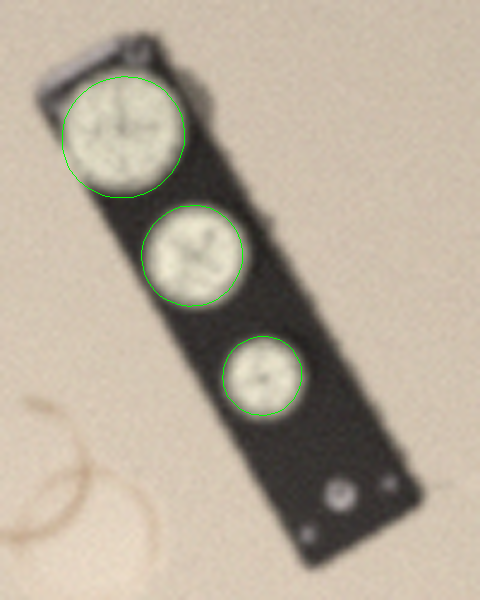

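>>> {"fn": "arm_command", "kwargs": {
  "deltas": [
    [0.008,0.004,0.001,0],
    [0.015,0.004,0.001,0],
    [0.015,0.002,0.001,0],
    [0.015,0,0,0],
    [0.01,0,0,0],
    [0.005,0,0,0],
    [0,0,0,0]
  ]
}}

```text
t: 28.1
ee_pos: [533.0, -89.9, 41.1]
orientation: [2.307, 0.003, -2.118]
ft_force: [-0.0, 1.0, 0.1]
width: 41.7
```

```bash
python3 -c "
from h import *
to(533,-93,35,-90)
s=ctrl.get_image('scene')[:,:,::-1]
cv2.imwrite('pics/s19.png',cv2.resize(s[150:240,280:390].copy(),None,fx=5.5,fy=5.5,interpolation=cv2.INTER_CUBIC))
"
```

```text
t 28.1 pos [533.  -89.9  41.1] width 41.7 F [-0.   1.   0.1] tilt [ 0.085 -0.005 -0.996]
 now-axes  d(mm) [6.  3.1 0.5] turn about tool x 0.008
 goal-axes d(mm) [6.1, 3.1, -0.0]
```

View pics/s19.png

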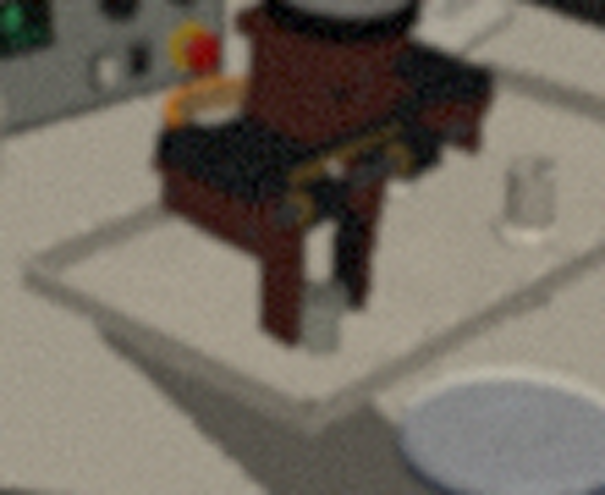

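>>> {"fn": "arm_command", "kwargs": {
  "deltas": [
    [0.004,0.003,0.001,0.005],
    [0.003,0,0,0],
    [0,0,0,0]
  ]
}}

```text
t: 28.45
ee_pos: [533.6, -93.2, 35.2]
orientation: [2.312, -0.003, -2.117]
ft_force: [-0.0, -0.4, -0.3]
width: 41.9
```

>>> {"fn": "arm_command", "kwargs": {
  "deltas": [
    [0,0,0,0],
    [0,0,0,0],
    [0,0,0,0],
    [0,0,0,0],
    [0,0,0,0]
  ],
  "hand": 0.015
}}

```text
t: 28.95
ee_pos: [534.0, -93.4, 35.9]
orientation: [2.314, -0.004, -2.116]
ft_force: [0.3, -0.2, 0.7]
width: 27.1
```

>>> {"fn": "arm_command", "kwargs": {
  "deltas": [
    [-0.008,0,0,0],
    [-0.014,0,0,0],
    [-0.012,0,0,0],
    [-0.004,0,0,-0.1],
    [0,0,0,-0.14],
    [0,0,0,-0.14],
    [0,0,0,-0.1],
    [0,0,0,-0.04],
    [0,0,0,0]
  ]
}}

```text
t: 29.85
ee_pos: [532.1, -93.6, 84.8]
orientation: [1.99, 0.497, -1.81]
ft_force: [-0.9, -0.1, 0.1]
width: 27.0
```

```bash
python3 -c "
from h import *
to(473.4,114.4,83,-59.9)
s=ctrl.get_image('scene')[:,:,::-1]
cv2.imwrite('pics/s20.png',cv2.resize(s[150:240,280:390].copy(),None,fx=5.5,fy=5.5,interpolation=cv2.INTER_CUBIC))
"
```

```text
t 29.85 pos [532.1 -93.6  84.8] width 27.0 F [-0.9 -0.1  0.1] tilt [ 0.097 -0.008 -0.995]
 now-axes  d(mm) [  -5.5 -208.2  -57.6] turn about tool x 0.017
 goal-axes d(mm) [1.8, -209.4, -53.5]
```

View pics/s20.png

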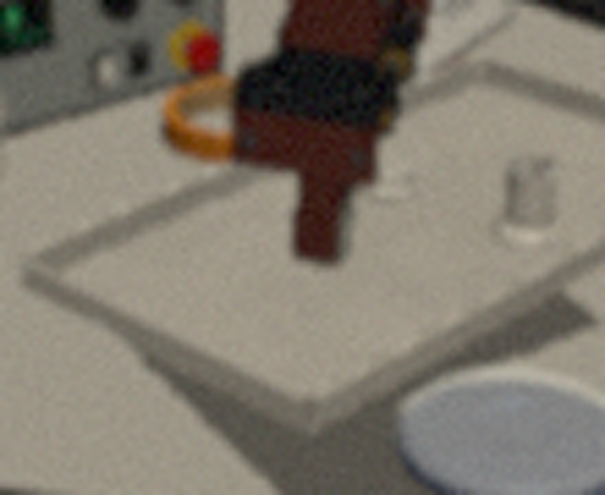

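>>> {"fn": "arm_command", "kwargs": {
  "deltas": [
    [0,-0.014,-0.004,0.01],
    [-0.001,-0.028,-0.008,0],
    [-0.001,-0.035,-0.01,0],
    [-0.001,-0.035,-0.01,0],
    [-0.001,-0.032,-0.009,0],
    [0,-0.024,-0.006,0],
    [0,-0.014,-0.004,0],
    [0,-0.006,-0.002,0],
    [0,0,0,0]
  ]
}}

```text
t: 30.8
ee_pos: [484.3, 101.2, 87.8]
orientation: [2.015, 0.472, -1.816]
ft_force: [-0.3, 0.3, -0.3]
width: 27.1
```

```bash
python3 -c "
from h import *
to(472,114.4,49.9,-59.9)
"
```

```text
t 30.8 pos [484.3 101.2  87.8] width 27.1 F [-0.3  0.3 -0.3] tilt [ 0.106 -0.008 -0.994]
 now-axes  d(mm) [ 36.3 -19.7   7.4] turn about tool x -0.011
 goal-axes d(mm) [37.9, -17.5, 4.0]
```

>>> {"fn": "arm_command", "kwargs": {
  "deltas": [
    [0.004,-0.008,0.003,-0.01],
    [0.004,-0.007,0.002,0],
    [0.003,-0.004,0.001,0],
    [0,0,0,0]
  ]
}}

```text
t: 31.2
ee_pos: [470.1, 113.7, 74.4]
orientation: [2.01, 0.477, -1.811]
ft_force: [0.2, 0.4, -0.1]
width: 26.9
```

```bash
python3 -c "
from h import *
to(471.6,116,49.9,-59.9)
s=ctrl.get_image('scene')[:,:,::-1]
cv2.imwrite('pics/s21.png',cv2.resize(s[180:270,200:340].copy(),None,fx=5.5,fy=5.5,interpolation=cv2.INTER_CUBIC))
t=ctrl.get_image('top')[:,:,::-1]
cv2.imwrite('pics/t21.png',cv2.resize(t[130:255,185:310].copy(),None,fx=4.8,fy=4.8,interpolation=cv2.INTER_CUBIC))
"
```

```text
t 31.2 pos [470.1 113.7  74.4] width 26.9 F [ 0.2  0.4 -0.1] tilt [ 0.106 -0.009 -0.994]
 now-axes  d(mm) [24.5 -2.8 -0.3] turn about tool x -0.003
 goal-axes d(mm) [24.5, -1.3, -2.5]
```

View pics/s21.png

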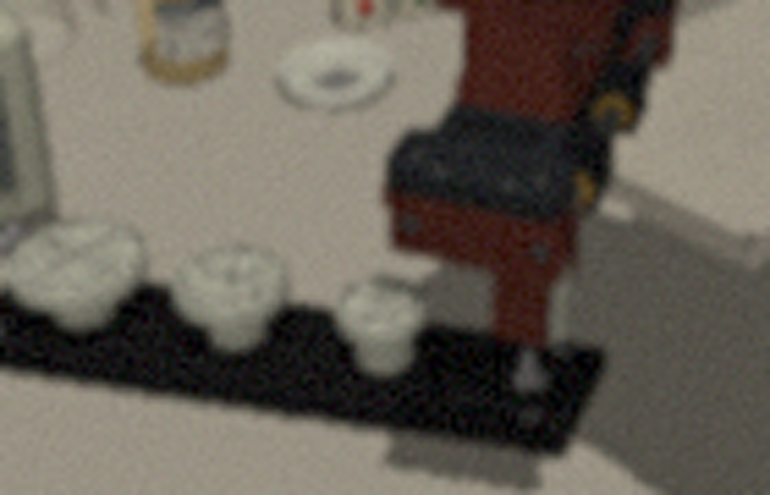

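>>> {"fn": "arm_command", "kwargs": {
  "deltas": [
    [0.006,-0.002,0,0],
    [0.006,-0.001,0,0],
    [0.004,0,0,0],
    [0.002,0,0,0],
    [0,0,0,0]
  ]
}}

```text
t: 31.8
ee_pos: [471.9, 115.8, 55.0]
orientation: [2.012, 0.476, -1.81]
ft_force: [-1.2, -0.1, 0.3]
width: 27.2
```

```bash
python3 -c "
from h import *
to(471.6,116,49.9,-59.9)
"
```

```text
t 31.8 pos [471.9 115.8  55. ] width 27.2 F [-1.2 -0.1  0.3] tilt [ 0.107 -0.009 -0.994]
 now-axes  d(mm) [ 5.  -0.7  0.6] turn about tool x -0.005
 goal-axes d(mm) [5.1, -0.3, 0.2]
```

>>> {"fn": "arm_command", "kwargs": {
  "deltas": [
    [0.003,0,0,0],
    [0.002,0,0,0],
    [0.001,0,0,0],
    [0,0,0,0]
  ]
}}

```text
t: 32.2
ee_pos: [473.2, 116.0, 49.6]
orientation: [2.013, 0.476, -1.809]
ft_force: [-1.8, 0.4, 3.0]
width: 26.5
```

```bash
python3 -c "
from h import *
to(471.6,116,49.9,-59.9)
"
```

```text
t 32.2 pos [473.2 116.   49.6] width 26.5 F [-1.8  0.4  3. ] tilt [ 0.109 -0.008 -0.994]
 now-axes  d(mm) [-0.5 -0.8  1.3] turn about tool x -0.005
 goal-axes d(mm) [-0.3, -0.8, 1.4]
```

>>> {"fn": "arm_command", "kwargs": {
  "deltas": [
    [0,0,0,0],
    [0,0,0,0],
    [0,0,0,0]
  ],
  "hand": 0.046
}}

```text
t: 32.5
ee_pos: [473.5, 116.0, 49.9]
orientation: [2.014, 0.476, -1.808]
ft_force: [0.7, -0.3, -0.4]
width: 45.2
```

>>> {"fn": "arm_command", "kwargs": {
  "deltas": [
    [-0.01,0,0,0],
    [-0.02,0,0,0],
    [-0.025,0,0,0],
    [-0.03,0,0,0],
    [-0.03,0.02,0.01,0],
    [0,0.04,0.02,0],
    [0,0.04,0.02,0],
    [0,0.04,0.02,0],
    [0,0.04,0.02,0],
    [0,0.02,0.01,0]
  ]
}}

```text
t: 33.5
ee_pos: [475.4, -111.0, 178.9]
orientation: [2.014, 0.481, -1.795]
ft_force: [-0.5, 0.9, 0.1]
width: 45.8
```

>>> {"fn": "arm_command", "kwargs": {
  "deltas": [
    [0,0.03,0.02,0],
    [0,0.04,0.02,0],
    [0,0.02,0.01,0],
    [0,0,0,0],
    [0,0,0,0]
  ]
}}

```text
t: 34.0
ee_pos: [477.1, -221.2, 183.6]
orientation: [2.019, 0.474, -1.794]
ft_force: [0.3, 0.7, -0.7]
width: 46.3
```

```bash
python3 -c "
from h import *
to(471.6,116,49.9,-59.9)
s=ctrl.get_image('scene')[:,:,::-1]
cv2.imwrite('pics/s22.png',cv2.resize(s[180:270,180:320].copy(),None,fx=5.5,fy=5.5,interpolation=cv2.INTER_CUBIC))
t=ctrl.get_image('top')[:,:,::-1]
b=cv2.convertScaleAbs(t[130:255,185:285].copy(),alpha=1.6)
a=cv2.resize(b,None,fx=4.8,fy=4.8,interpolation=cv2.INTER_CUBIC)
T=np.linspace(0,2*np.pi,60)
for k,r in (('1',30),('2',24.5),('3',19),('4',14)):
  q=proj('top',[[P[k][0]+r*np.cos(t),P[k][1]+r*np.sin(t),46] for t in T])
  cv2.polylines(a,[((q-[185,130]+.4)*4.8).astype(int)],True,(0,255,0))
cv2.imwrite('pics/t22.png',a)
"
```

```text
t 34.0 pos [ 477.1 -221.2  183.6] width 46.3 F [ 0.3  0.7 -0.7] tilt [ 0.121 -0.01  -0.993]
 now-axes  d(mm) [ 128.7 -303.4 -151.8] turn about tool x -0.002
 goal-axes d(mm) [133.7, -294.5, -164.4]
```

View pics/s22.png

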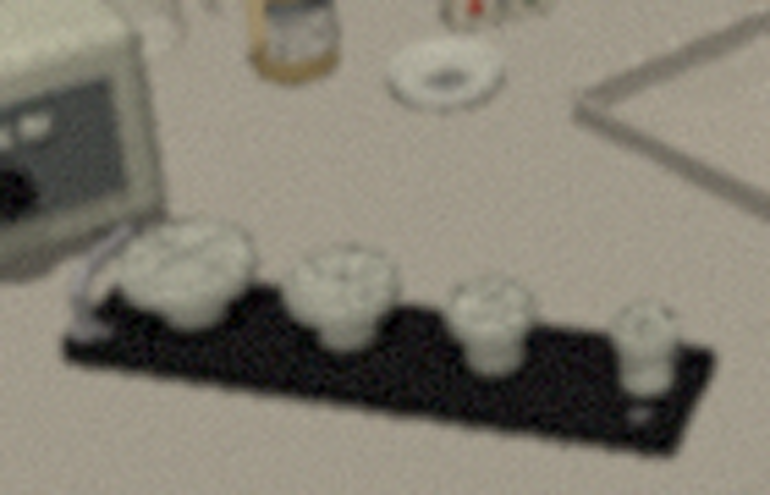

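View pics/t22.png

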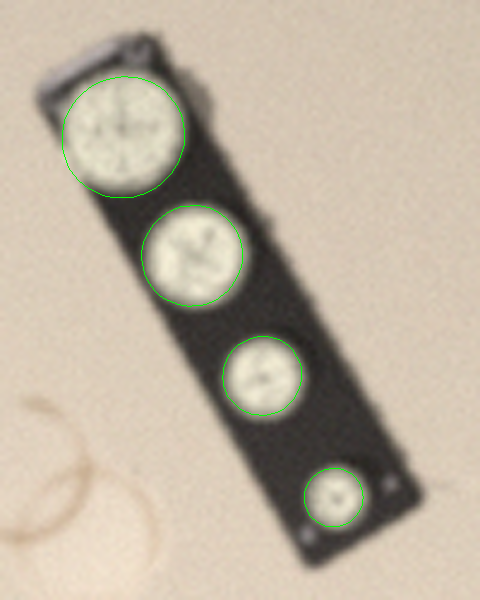

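```bash
python3 -c "
from h import *
s=ctrl.get_image('scene')[:,:,::-1]
s=cv2.convertScaleAbs(s[180:270,180:320].copy(),alpha=1.4)
a=cv2.resize(s,None,fx=5.5,fy=5.5,interpolation=cv2.INTER_CUBIC)
T=np.linspace(0,2*np.pi,60)
for k,r,d in (('1',30,3),('2',24.5,0),('3',19,0),('4',14,0)):
 for R_,z in((r,46),(11,16)):
  q=proj('scene',[[P[k][0]+d+R_*np.cos(t),P[k][1]+R_*np.sin(t),z] for t in T])
  cv2.polylines(a,[((q-[180,180]+.4)*5.5).astype(int)],True,(0,255,0))
cv2.imwrite('pics/s23.png',a)
"
```

```text
(no output)
```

View pics/s23.png

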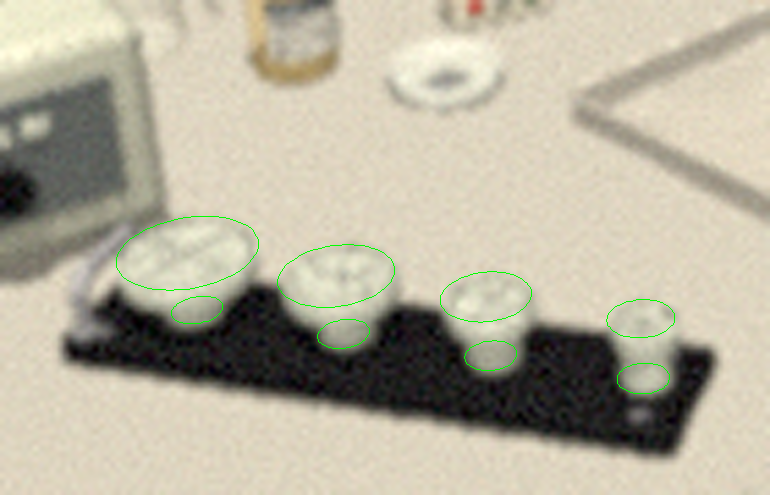

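All four match the seated model to about 1 px. Handing in.

```bash
python3 -c "
from workcell import ctrl
print(ctrl.get_obs()['t']);print(ctrl.close_job())"
```

```text
34.15
the job is handed in; nothing more can be done
None
```

All four chucks are on the rack posts in order: 60 mm next to the handle, then 49, 38, and 28 mm at the far end. I lowered each one onto its post before letting go and handed the job in at 34 s, with the gripper well clear.

**Final checks:** Overlays in both cameras match chucks seated flat at rack height to about 1 px (roughly 2–3 mm). The 49, 38 and 28 mm chucks look centred. The 60 mm chuck sits about 3 mm off its post centre, inside the 8 mm limit.

**What did not go cleanly:**
- **Tool tilt:** it crept up over the run from 0 to 0.12 rad. My attempts to reverse it only helped briefly, but the pictures still show the chucks flat after release.
- **38 mm chuck:** it touched its post sideways with about 4 N while being lowered. I shifted it a few millimetres before seating it.
- **Contact when seating:** it showed as an upward force for the 38 and 28 mm chucks only. For the 60 mm chuck I went by its motion stalling, and for the 49 mm chuck by reaching the predicted height.

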